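Stack the L-brackets head to tail on the pallet

ROBOT

A 6-joint arm with a two-finger parallel gripper is mounted at the origin on a cart in front of the work surface, level with it; the furniture and walls round the work are solid. World frame = base frame: x ahead of the robot, y to its left, z up, the work surface at z = 0. Lengths are in m, angles in rad, forces in N, time in s.
With the tool pointing down it reaches from about 0.375 to 0.9 m from the base axis. Payload 3.1 kg.
Tool frame: the origin (TCP) lies on the front face of the gripper's body, between the roots of the fingers; the fingertips stand 73 mm ahead of it and the grasp point (between the pads) lies 54 mm ahead of it (manip.finger_overhang is the distance from the TCP to the fingertips, in m); z points along the fingers, y is the direction in which the jaws open and shut (so a half turn about z gives the same grasp; the last joint's range is limited). The gripper opens to 85 mm and grips with 20 to 120 N. Pads are 22 mm wide; open, the fingers measure 114 mm over their backs; the gripper's body (76 mm by 85 mm) begins 54 mm behind the grasp point. The pads swing forward as they close: fully open they stand 13 mm farther back than shut.
Start: joints at [-1.391, 0.527, 1.433, -0, 1.181, -0.178], TCP at [0.219, -0.585, 0.304] pointing down, gripper open.
Joint ranges: [-3.08, 3.08], [-0.75, 2.2], [0.22, 2.44], [-1.43, 4.57], [0, 2.65], [-2.85, 2.85]. Speed limits (rad/s): [2.79, 2.79, 3.14, 3.14, 3.14, 3.14].

INTERFACE

Orientations are given as a unit quaternion [x, y, z, w].
In Python, from station import manip gives the robot as it stands.
- The arm moves only by the tool apply_moves, never from a script. Its argument "increments" is a list that holds one entry, the list of rows, each a list of 4 numbers: the shift along the tool's x, y, z in m, then the turn about the tool's z in degrees. In form: [[[dx, dy, dz, spin], ...]]. A call has 1 to 5 rows; each row shifts and turns the pose as measured when the row begins, along the tool's axes as they then stand; what a row does not reach is not made up. A row lasts 1/10 s, in which the tool goes at most 50 mm and 8.59 degrees, less where a joint would pass 70% of its speed; a pose out of reach is approached as far as the arm can. A call with a gripper value outside its range is refused whole. "fingers" is the opening, from 0 (shut) to 1 (fully open), set as the call begins (left out, the last holds). The fingers move at their own pace and stop on an object; "newtons" is the grip in N (left out, the last holds). Time passes only in rows, so rows that do not move let the fingers close. It gives the time, the measured TCP pose, the force and the opening at its end, in the units of the state.
- manip.sense(): the state, without advancing time (a new reading comes with each control period).
- manip.snapshot(name): name is "scene" or "top" or "wrist"; returns (picture, depth): 420x560x3 uint8, red, green, blue; 420x560 float32, m along the optical axis (not along the pixel's ray), 0 where there is no reading.
- manip.camera_model(name): a dict with "mtx" (3x3 intrinsics, pixels), "R" (3x3) and "t" (3): a world point X has camera coordinates R X + t; the wrist camera has in their place "mount" (4x4, takes a point from camera to tool coordinates, whose origin is the TCP and whose axes are the flange's). Camera axes: x right, y down, z forward; pixel columns grow to the right and rows downward; lengths in m; the calibration is good to about 2 mm. A picture is of the moment at which its call begins: read the wrist's pose just before it. camera_model takes no time and is no camera call.
- manip.sign_off(): hands the job in, once; it reports no verdict.
The state is a dict: "t": time; "q": joint angles; "qd": joint speeds; "tau": joint torques, N m; "tcp_pos": TCP position; "tool_rot": TCP orientation; "force": force on the tool from outside, world axes, zero at the start; "ft_torque": the same for the moment, N m; "finger_gap": opening from 0.0 (shut) to 1.0 (fully open).
Only numpy, scipy, OpenCV 4.12 (cv2) and the standard library are available. Lean on these libraries where they do the work, as an engineer would, in place of code of your own. Each camera call takes 0.05 s, during which the arm holds its last target.

TASK

Pile the three loose L-brackets onto the one lying on the pallet, straight above one another with their sides in line and each with its flange at the opposite end from the one below, so that the pile stays level: first one of the flange-down brackets, then the flange-up bracket, then the other flange-down one. Keep every bracket the way up it lies now, leave the first bracket where it is, and leave the other things on the bench alone.

Things in the scene. Friction and masses are not known exactly. Their poses are not given: they have to be found in the camera images.
- first_mid (a point): Aluminium L-bracket, 0.28 kg: plate 120 x 50 x 12 mm, flange across one end 16 mm thick, 36 mm high overall (24 mm beyond the plate). First of the pile, lies flat on the pallet, flange up. Point: centre of the plate, half-way through it; x along it toward the flange end, y across, z square to it, up. All four are identical. 
- down_a_mid (a point): Aluminium L-bracket, 0.28 kg: plate 120 x 50 x 12 mm, flange across one end 16 mm thick, 36 mm high overall (24 mm beyond the plate). Starts flange down on the bench, so it leans 13 degrees, plate rising toward the flange, its centre 19 mm up. Point: centre of the plate, half-way through it; x along it toward the flange end, y across, z square to it, up. 
- down_b_mid (a point): Aluminium L-bracket, 0.28 kg: plate 120 x 50 x 12 mm, flange across one end 16 mm thick, 36 mm high overall (24 mm beyond the plate). Starts flange down on the bench, so it leans 13 degrees, plate rising toward the flange, its centre 19 mm up. Point: centre of the plate, half-way through it; x along it toward the flange end, y across, z square to it, up. 
- up_c_mid (a point): Aluminium L-bracket, 0.28 kg: plate 120 x 50 x 12 mm, flange across one end 16 mm thick, 36 mm high overall (24 mm beyond the plate). It starts lying flat on the bench, flange up, plate centre 6 mm above the bench. Point: centre of the plate, half-way through it; x along it toward the flange end, y across, z square to it, up. 
- pallet_top (a point): Centre of the top face of the fixed dark steel transport pallet, 180 x 120 x 10 mm; x along its length. The pile stands on it: a flange-down bracket laid head to tail on a flange-up one closes with it to a level block 120 x 50 x 48 mm, plate centres 36 mm apart; two plates lying on each other have their centres 12 mm apart.
- first: The bracket of point first_mid (same origin and axes). Its centre of mass is 11 mm from there toward the flange.
- first_heel (a point): Same axes as first_mid, at the flange end: in the middle of the plate's width and thickness, 52 mm from the plate's centre.
- down_a: The bracket of point down_a_mid (same origin and axes). Its centre of mass is 11 mm from there toward the flange.
- down_a_heel (a point): Same axes as down_a_mid, at the flange end: in the middle of the plate's width and thickness, 52 mm from the plate's centre.
- down_b: The bracket of point down_b_mid (same origin and axes). Its centre of mass is 11 mm from there toward the flange.
- down_b_heel (a point): Same axes as down_b_mid, at the flange end: in the middle of the plate's width and thickness, 52 mm from the plate's centre.
- up_c: The bracket of point up_c_mid (same origin and axes). Its centre of mass is 11 mm from there toward the flange.
- up_c_heel (a point): Same axes as up_c_mid, at the flange end: in the middle of the plate's width and thickness, 52 mm from the plate's centre.
- watch: Bystander: small round stop watch, 66 x 58 x 18 mm; origin at its underside. To be left alone.
- stepped_block: Bystander: small steel block with three steps, 24 x 60 x 24 mm; origin at its underside. To be left alone.
- lens_cap: Bystander: black lens cap, 51 mm across, 9 mm high; origin at its underside. To be left alone.

How it is judged:
At the end, for the whole second after the job is handed in: One level pile on the pallet: first, flange-down, flange-up, flange-down. Each lies flat on the one below (height 4 mm, tilt 0.05 rad), centre within 10 mm and 0.12 rad of it in plan, flange at the opposite end; the first moved under 30 mm; all at rest (((horizontal distance between down_a_mid and first_mid below 0.01 m and angle between the x axis of down_a_mid and the x axis of first_mid, either way round below 0.12 rad and x of down_a_heel in the frame of first_mid below -0.035 m and angle between each of down_a_mid, up_c_mid, down_b_mid's own z axis and vertical below 0.05 rad and z of down_a_mid in the frame of first_mid between 0.032 and 0.04 m and horizontal distance between up_c_mid and down_a_mid below 0.01 m and angle between the x axis of up_c_mid and the x axis of down_a_mid, either way round below 0.12 rad and x of up_c_heel in the frame of down_a_mid below -0.035 m and z of up_c_mid in the frame of down_a_mid between 0.008 and 0.016 m and horizontal distance between down_b_mid and up_c_mid below 0.01 m and angle between the x axis of down_b_mid and the x axis of up_c_mid, either way round below 0.12 rad and x of down_b_heel in the frame of up_c_mid below -0.035 m and z of down_b_mid in the frame of up_c_mid between 0.032 and 0.04 m) or (horizontal distance between down_b_mid and first_mid below 0.01 m and angle between the x axis of down_b_mid and the x axis of first_mid, either way round below 0.12 rad and x of down_b_heel in the frame of first_mid below -0.035 m and angle between each of down_b_mid, up_c_mid, down_a_mid's own z axis and vertical below 0.05 rad and z of down_b_mid in the frame of first_mid between 0.032 and 0.04 m and horizontal distance between up_c_mid and down_b_mid below 0.01 m and angle between the x axis of up_c_mid and the x axis of down_b_mid, either way round below 0.12 rad and x of up_c_heel in the frame of down_b_mid below -0.035 m and z of up_c_mid in the frame of down_b_mid between 0.008 and 0.016 m and horizontal distance between down_a_mid and up_c_mid below 0.01 m and angle between the x axis of down_a_mid and the x axis of up_c_mid, either way round below 0.12 rad and x of down_a_heel in the frame of up_c_mid below -0.035 m and z of down_a_mid in the frame of up_c_mid between 0.032 and 0.04 m)) and distance of first_mid from where it was at the start of the episode below 0.03 m and angle between first_mid's own z axis and vertical below 0.05 rad and linear speed of each of first, down_a, down_b, up_c below 0.02 m/s); the robot touches nothing.
It fails at once if the watch is pushed more than 30 mm (distance of watch from where it was at the start of the episode above 0.03 m).
It fails at once if the stepped block is pushed more than 30 mm (distance of stepped_block from where it was at the start of the episode above 0.03 m).
It fails at once if the lens cap is pushed more than 30 mm (distance of lens_cap from where it was at the start of the episode above 0.03 m).
It also fails if it takes over 72 s, if anything falls off the work surface, if the arm or the gripper's body presses on something with over 40 N, if the wrist force passes 120 N, or if a joint passes its speed limit or range.

## Working session

There is one attempt and no reset: what is moved stays moved. The work goes in short steps, Python scripts to look and compute and a tool call to move; the robot and the scene stay as the last step left them, time stands still between calls to the robot, and variables do not carry over. Pictures are saved under pics/ and viewed, and the job is handed in when it is done.

Besides the shell and the picture viewer there is one more tool, called after "Call:" as name(argument=value, ...) on one line, values as JSON. apply_moves: Moves the arm, as the interface text tells. Its arguments: {"type":"object","properties":{"increments":{"type":"array","items":{"type":"array","items":{"type":"array","items":{"type":"number"}}}},"fingers":{"type":"number"},"newtons":{"type":"number"}},"required":["increments"]}

```bash
ls; mkdir -p pics; python3 - <<'E'
from station import manip
import cv2,numpy as np
s=manip.sense();print(s)
for n in ["scene","top","wrist"]:
    p,d=manip.snapshot(n);cv2.imwrite(f"pics/{n}0.png",p[:,:,::-1]);np.save(f"pics/{n}0_d.npy",d)
    print(n,manip.camera_model(n))
E
```

```text
pics
{'t': 0.0, 'q': array([-1.39149104e+00,  5.28452815e-01,  1.43398859e+00, -1.71123010e-05,
        1.18137459e+00, -1.78524621e-01]), 'qd': array([-5.32469128e-05,  1.11060705e-03, -2.28413595e-04, -9.44766496e-04,
        1.59724643e-03,  3.27048725e-04]), 'tau': array([ 4.26637971e-04, -4.42348516e+01, -1.78026778e+01, -1.21793842e-04,
        8.56889295e-03, -9.62440538e-06]), 'tcp_pos': array([ 0.21880316, -0.58481154,  0.3029142 ]), 'tool_rot': array([ 9.84036182e-01,  1.77965045e-01, -8.34584427e-06, -1.11167025e-03]), 'force': array([ 0.69545531, -1.49277711, -0.38315208]), 'ft_torque': array([-0.06999521,  0.02211412, -0.03135243]), 'finger_gap': 1.002589106057189}
scene {'mtx': array([[462.99248313,   0.        , 288.71054973],
       [  0.        , 462.99248313, 211.24795305],
       [  0.        ,   0.        ,   1.        ]]), 'R': array([[-0.74562768, -0.66615855, -0.01649684],
       [-0.49074771,  0.56570203, -0.66268235],
       [ 0.4507838 , -0.48601852, -0.74871888]]), 't': array([0.33019401, 0.30468849, 0.92515989])}
top {'mtx': array([[391.41527855,   0.        , 284.47712727],
       [  0.        , 391.41527855, 204.19113712],
       [  0.        ,   0.        ,   1.        ]]), 'R': array([[-0.0126478 , -0.99989983,  0.00635284],
       [-0.99468448,  0.01193202, -0.10227618],
       [ 0.10219014, -0.00761264, -0.99473576]]), 't': array([-0.04386187,  0.5139415 ,  1.20130645])}
wrist {'mtx': array([[315.85001811,   0.        , 277.31257476],
       [  0.        , 315.85001811, 211.17121865],
       [  0.        ,   0.        ,   1.        ]]), 'mount': array([[ 6.80227930e-04, -9.51572425e-01, -3.07423905e-01,
         7.83832756e-02],
       [ 9.99999769e-01,  6.42451482e-04,  2.24083610e-04,
        -7.35244826e-04],
       [-1.57268412e-05, -3.07423986e-01,  9.51572642e-01,
        -7.03942540e-02],
       [ 0.00000000e+00,  0.00000000e+00,  0.00000000e+00,
         1.00000000e+00]])}
```

View pics/scene0.png

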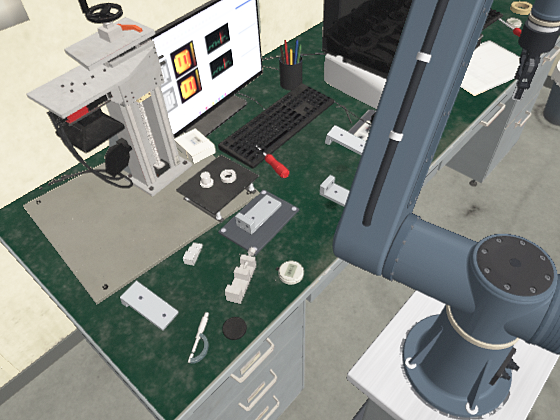

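View pics/top0.png

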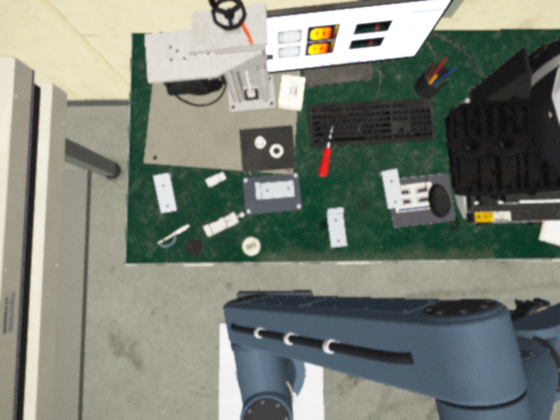

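View pics/wrist0.png

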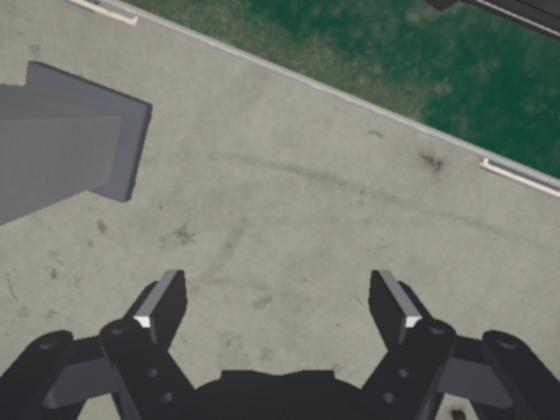

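```bash
python3 - <<'E'
import cv2,numpy as np
a=cv2.imread("pics/scene0.png");b=cv2.imread("pics/top0.png")
cv2.imwrite("pics/c1.png",cv2.resize(a[90:350,90:380],None,fx=2.7,fy=2.3,interpolation=cv2.INTER_CUBIC)[:600,:800])
cv2.imwrite("pics/c2.png",cv2.resize(b[140:280,140:460],None,fx=2.5,fy=2.5,interpolation=cv2.INTER_CUBIC))
cv2.imwrite("pics/c3.png",cv2.resize(a[100:230,300:400],None,fx=4,fy=4,interpolation=cv2.INTER_CUBIC))
E
```

```text
(no output)
```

View pics/c1.png

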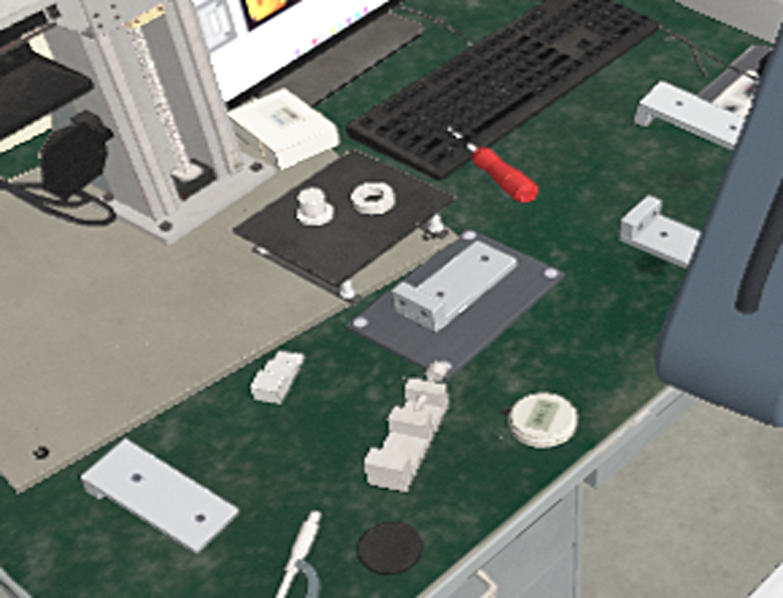

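View pics/c2.png

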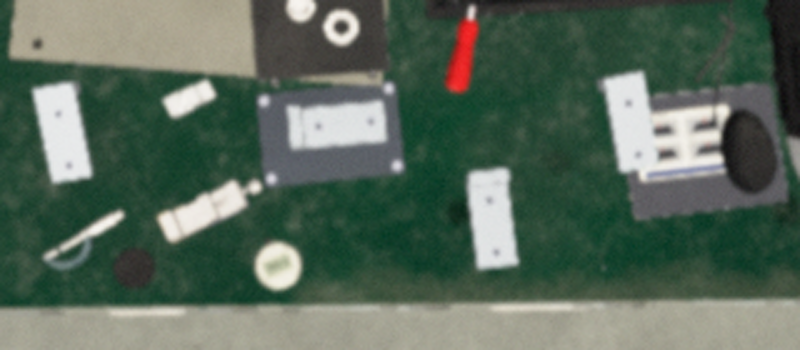

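View pics/c3.png

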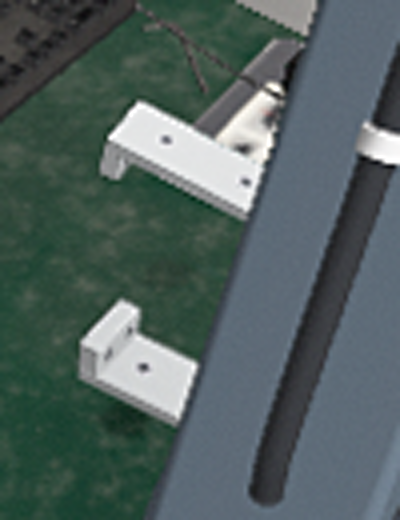

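```bash
cat > h.py <<'E'
from station import manip
import cv2,numpy as np
from scipy.spatial.transform import Rotation as Ro
def cam(n,s=None):
    m=manip.camera_model(n);K=m["mtx"]
    if n=="wrist":
        T=np.eye(4);T[:3,:3]=Ro.from_quat(s["tool_rot"]).as_matrix();T[:3,3]=s["tcp_pos"]
        return K,T@m["mount"]
    W=np.eye(4);W[:3,:3]=m["R"].T;W[:3,3]=-m["R"].T@m["t"];return K,W
def snap(n,tag):
    s=manip.sense();p,d=manip.snapshot(n);cv2.imwrite(f"pics/{tag}.png",p[:,:,::-1]);np.save(f"pics/{tag}.npy",d)
    K,W=cam(n,s);return p,d,K,W,s
def cloud(d,K,W):
    v,u=np.mgrid[:d.shape[0],:d.shape[1]]
    X=np.stack([(u-K[0,2])/K[0,0]*d,(v-K[1,2])/K[1,1]*d,d],-1)
    return X@W[:3,:3].T+W[:3,3]
def bright(p,lo=150,sat=45):
    h=cv2.cvtColor(p,cv2.COLOR_RGB2HSV);return ((h[...,2]>lo)&(h[...,1]<sat)).astype(np.uint8)
def onplane(px,K,W,z):
    px=np.atleast_2d(px).astype(float)
    r=np.stack([(px[:,0]-K[0,2])/K[0,0],(px[:,1]-K[1,2])/K[1,1],np.ones(len(px))],-1)@W[:3,:3].T
    return W[:3,3]+r*((z-W[2,3])/r[:,2])[:,None]
E
python3 - <<'E'
from h import *
p=cv2.imread("pics/top0.png")[...,::-1].copy();d=np.load("pics/top0_d.npy");K,W=cam("top")
P=cloud(d,K,W)
for name,(u,v) in dict(left=(165,193),first=(273,190),upc=(336,227),right=(390,188),bench=(310,240),watch=(251,246),step=(216,180),long=(225,222),fixt=(270,145),fixR=(412,195),pen=(172,236),lens=(195,247)).items(): print(name,P[v,u].round(4), d[v,u])
m=bright(p); n,l,st,c=cv2.connectedComponentsWithStats(m)
for i in range(1,n):
    if 150<st[i,4]<3000 and 150<c[i][1]<260:
        q=P[l==i];print(c[i].round(),st[i],np.median(q,0).round(3),cv2.minAreaRect(q[:,:2].astype(np.float32)))
for n,(u,v) in dict(ftip=(387,170),fb=(395,205)).items(): print(n,P[v,u])
print(P[130:170:3,270].round(3))
E
```

```text
left [0.5535 0.3253 0.0239] 1.2315886
first [ 0.5586 -0.0146  0.0269] 1.2317628
upc [ 0.4403 -0.2114  0.0169] 1.231059
right [ 0.5606 -0.3836  0.0274] 1.2342649
bench [ 0.4008 -0.1301 -0.001 ] 1.2442423
watch [0.3843 0.0559 0.0178] 1.2223932
step [0.5945 0.1666 0.0156] 1.2453071
long [0.4594 0.1351 0.0327] 1.2146809
fixt [ 0.6927 -0.0076  0.0681] 1.2044243
fixR [ 0.5403 -0.4597  0.0047] 1.2553831
pen [0.4188 0.3064 0.0047] 1.2371286
lens [0.3833 0.2326 0.0083] 1.2304167
[404. 193.] [ 381  169   51   44 1322] [ 0.545 -0.422  0.01 ] ((0.5201329588890076, -0.27290675044059753), (0.1521674543619156, 0.5120601058006287), 13.126274108886719)
[165. 192.] [153 173  24  40 658] [0.555 0.326 0.025] ((0.46491551399230957, 0.1866065412759781), (0.4661138355731964, 0.11577535420656204), 57.343177795410156)
[215. 179.] [205 172  21  15 173] [0.597 0.17  0.016] ((0.6000173091888428, 0.17017914354801178), (0.032144173979759216, 0.06295335292816162), 25.207748413085938)
[274. 190.] [255 180  40  20 673] [ 0.56  -0.018  0.022] ((0.5619937777519226, -0.018861763179302216), (0.05754464492201805, 0.12564
[... 568 characters left out ...]
.896  0.005] ((0.41723453998565674, -0.4847126305103302), (0.8871443867683411, 0.0762900561094284), 89.46098327636719)
[251. 246.] [242 237  18  19 276] [0.384 0.056 0.018] ((0.3842090666294098, 0.05803931504487991), (0.05435509234666824, 0.05640271678566933), 88.83002471923828)
ftip [ 0.62084126 -0.38012074  0.01372695]
fb [ 0.50746193 -0.39984451  0.01806098]
[[ 0.742 -0.008  0.063]
 [ 0.732 -0.008  0.064]
 [ 0.722 -0.008  0.064]
 [ 0.712 -0.008  0.066]
 [ 0.702 -0.008  0.068]
 [ 0.693 -0.008  0.068]
 [ 0.684 -0.007  0.063]
 [ 0.67  -0.008  0.082]
 [ 0.664 -0.007  0.069]
 [ 0.656 -0.007  0.063]
 [ 0.646 -0.007  0.068]
 [ 0.637 -0.007  0.066]
 [ 0.628 -0.007  0.065]
 [ 0.619 -0.007  0.062]]
```

Call:
apply_moves(increments=[[[0.04,-0.027,0,0],[0.04,-0.027,0,0],[0.04,-0.027,0,0],[0.04,-0.027,0,0],[0.04,-0.027,0,0]]], fingers=1)

```text
t: 0.65
tcp_pos: [0.3594, -0.3893, 0.3008]
tool_rot: [0.985, 0.172, -0.0, 0.001]
force: [0.7, -1.4, 0.2]
finger_gap: 1.002
```

Call:
apply_moves(increments=[[[0.035,-0.025,0,8],[0.035,-0.025,0,8],[0,0,0,4],[0,0,0,0]]])

```text
t: 1.05
tcp_pos: [0.4159, -0.3138, 0.3]
tool_rot: [1.0, -0.001, -0.001, -0.001]
force: [-1.1, -0.2, -0.3]
finger_gap: 0.999
```

```bash
python3 - <<'E'
from h import *
s=manip.sense();print(s["tcp_pos"],s["qd"].round(3))
p,d,K,W,s=snap("wrist","w1");print(Ro.from_quat(s["tool_rot"]).as_matrix().round(3))
E
```

```text
[ 0.41586828 -0.31384823  0.30000841] [ 0.047 -0.002  0.01   0.021  0.005  0.   ]
[[ 1.    -0.002 -0.002]
 [-0.002 -1.     0.003]
 [-0.002 -0.003 -1.   ]]
```

View pics/w1.png

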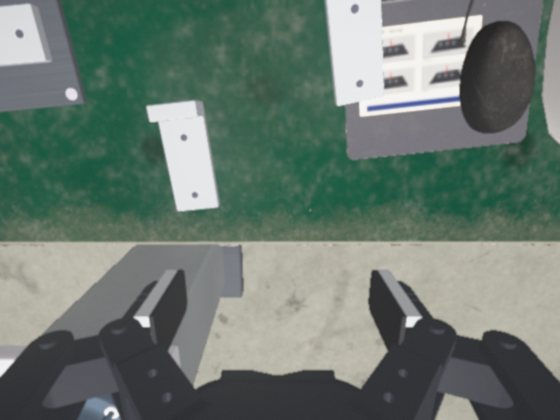

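```bash
cat >> h.py <<'E'
def comps(p,d,K,W,lo=170,sat=40,amin=800):
    P=cloud(d,K,W);m=bright(p,lo,sat)&(P[...,2]<.15)&(P[...,2]>-.02)&(d>0);m=cv2.erode(m.astype(np.uint8),np.ones((2,2)))
    n,l,st,c=cv2.connectedComponentsWithStats(m)
    return [(c[i],st[i],l==i,P) for i in range(1,n) if st[i,4]>amin]
def rect(mask,K,W,z):
    """project mask contour onto plane z, min area rect: centre, sizes, yaw of long axis(deg)"""
    cs,_=cv2.findContours(mask.astype(np.uint8),cv2.RETR_EXTERNAL,cv2.CHAIN_APPROX_NONE)
    c=max(cs,key=cv2.contourArea)[:,0]
    q=onplane(c,K,W,z)[:,:2]
    r=cv2.minAreaRect((q*1000).astype(np.float32));(w,h),a=r[1],r[2]
    if h>w:w,h,a=h,w,a+90
    return np.round(r[0],1),round(w,1),round(h,1),round((a+90)%180-90,2)
E
python3 - <<'E'
from h import *
p=cv2.imread("pics/w1.png")[...,::-1].copy();d=np.load("pics/w1.npy");s=manip.sense();K,W=cam("wrist",s)
for c,st,m,P in comps(p,d,K,W):
    z=P[m][:,2];print(c.round(),st,np.percentile(z,[5,25,50,75,95]).round(4),np.median(P[m],0).round(3))
    for lo,hi,zz in [(.007,.016,.012),(.031,.041,.036)]:
        mm=m&(P[...,2]>lo)&(P[...,2]<hi)
        if mm.sum()>200: print("  ",zz,mm.sum(),rect(mm,K,W,zz))
P=cloud(d,K,W)
print(P[5:105:8,345].round(3)); print("pad",P[140,400],P[100,420],"bench",P[150,280],P[120,100])
E
```

```text
[391.  57.] [  327     0   156   117 10613] [0.0044 0.0054 0.0068 0.0255 0.0319] [ 0.544 -0.424  0.007]
   0.036 828 (array([ 577.3, -383.2]), 50.2, 21.8, 89.89)
[19. 37.] [   0    5   49   61 2199] [0.0207 0.0218 0.0223 0.0229 0.0237] [ 0.56  -0.059  0.022]
[187. 155.] [ 148  102   70  109 4569] [0.0113 0.0121 0.0127 0.0135 0.0368] [ 0.445 -0.212  0.013]
   0.012 3822 (array([ 432.3, -212.8]), 104.0, 49.3, 5.75)
   0.036 736 (array([ 491.2, -206.8]), 49.6, 14.9, -84.03)
[[ 0.585 -0.375  0.033]
 [ 0.579 -0.376  0.032]
 [ 0.572 -0.377  0.031]
 [ 0.566 -0.377  0.028]
 [ 0.56  -0.378  0.028]
 [ 0.553 -0.379  0.028]
 [ 0.546 -0.379  0.027]
 [ 0.539 -0.38   0.025]
 [ 0.532 -0.381  0.023]
 [ 0.524 -0.382  0.022]
 [ 0.517 -0.382  0.021]
 [ 0.509 -0.383  0.019]
 [ 0.501 -0.384  0.018]]
pad [ 0.46014269 -0.45057238  0.0069757 ] [ 0.50263745 -0.4678555   0.00537091] bench [ 0.44847507 -0.31557302  0.00188265] [ 0.4819065  -0.11301775  0.00110907]
```

Call:
apply_moves(increments=[[[0.018,-0.04,0,0],[0.018,-0.04,0,0],[0.018,-0.035,0,0],[0,0,0,0],[0,0,0,0]]])

```text
t: 1.6
tcp_pos: [0.4704, -0.2015, 0.2997]
tool_rot: [1.0, -0.002, -0.0, -0.001]
force: [0.3, 0.3, -0.7]
finger_gap: 0.998
```

```bash
python3 - <<'E'
from h import *
p,d,K,W,s=snap("wrist","w2");print(s["tcp_pos"],np.abs(s["qd"]).max())
for c,st,m,P in comps(p,d,K,W):
    z=P[m][:,2];print(c.round(),st,np.percentile(z,[5,25,50,75,95]).round(4),np.median(P[m],0).round(3))
    for lo,hi,zz in [(.007,.016,.012),(.031,.041,.036),(.017,.027,.022),(.042,.052,.046)]:
        mm=m&(P[...,2]>lo)&(P[...,2]<hi)
        if mm.sum()>200: print("  ",zz,mm.sum(),rect(mm,K,W,zz))
    if c[0]>350:
        mm=m&(P[...,2]>.0145)&(P[...,1]>-.42);q=P[mm];A=np.c_[q[:,:2]-[.55,-.385],np.ones(len(q))]
        print(np.linalg.lstsq(A,q[:,2],rcond=None)[0]); print(rect(mm,K,W,.025))
E
```

```text
[ 0.4704315  -0.20151103  0.29965647] 0.01864927170364679
[109.  29.] [  32    0  119   42 1186] [0.0139 0.0148 0.0154 0.0159 0.0167] [ 0.623 -0.036  0.015]
   0.012 916 (array([624.5, -25.3]), 94.8, 14.3, 85.5)
[485. 103.] [  435    27   125   139 10043] [0.0048 0.0059 0.0209 0.0306 0.0371] [ 0.552 -0.407  0.021]
   0.012 274 (array([ 504.2, -463. ]), 1.8, 0.7, 50.92)
   0.036 2387 (array([ 594.1, -381.9]), 50.1, 47.0, -81.22)
   0.022 2195 (array([ 530.7, -395. ]), 59.8, 49.8, 6.08)
[0.17666028 0.0350152  0.02657749]
(array([ 561.1, -390.9]), 120.1, 50.8, 5.84)
[109.  96.] [  53   67  110   59 4833] [0.0211 0.0219 0.0224 0.0229 0.0236] [ 0.562 -0.027  0.022]
   0.022 4832 (array([561.2, -26.1]), 104.3, 49.0, -85.66)
[ 36. 100.] [ 21  74  30  54 823] [0.045  0.0458 0.0463 0.0468 0.0476] [0.558 0.033 0.046]
   0.046 823 (array([556.7,  33.1]), 48.7, 15.2, 4.44)
[287. 203.] [ 260  157   51   96 3755] [0.0115 0.0123 0.0129 0.0137 0.0369] [ 0.443 -0.212  0.013]
   0.012 3126 (array([ 430. , -212.6]), 99.2, 49.0, 5.92)
   0.036 629 (array([ 491.5, -206.5]), 48.4, 15.0, -84.4)
[ 69. 248.] [  44  228   49   43 1543] [0.0137 0.0177 0.0185 0.0191 0.0199] [0.388 0.053 0.019]
   0.022 1289 (array([387.5,  54.4]), 53.3, 52.5, -28.88)
```

View pics/w2.png

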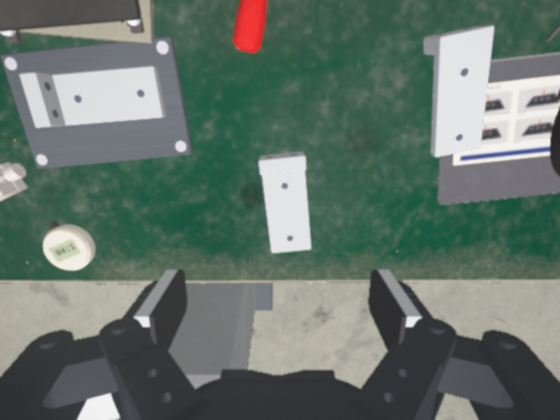

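Call:
apply_moves(increments=[[[0.021,0.038,0,0],[0.021,0.038,0,0],[0.021,0.038,0,0],[0.021,0.038,0,0],[0.019,0.037,0,0]]])

```text
t: 2.15
tcp_pos: [0.567, -0.4, 0.2971]
tool_rot: [1.0, -0.004, -0.004, -0.003]
force: [0.4, -0.4, 0.0]
finger_gap: 1.004
```

Call:
apply_moves(increments=[[[0,0,0.008,-8.5],[0,0,0.008,-8.5],[0,0,0.008,-8.5],[0,0,0.008,-8.5],[0,0,0.008,-8.5]]])

```text
t: 2.65
tcp_pos: [0.5616, -0.4206, 0.2541]
tool_rot: [0.932, 0.362, -0.002, -0.0]
force: [-0.4, -0.9, 0.4]
finger_gap: 0.998
```

Call:
apply_moves(increments=[[[0,0,0.008,-8.5],[0,0,0.008,-8.5],[0,0,0.008,-8.5],[0,0,0.008,-8.5],[0,0,0.008,-8.5]]])

```text
t: 3.15
tcp_pos: [0.553, -0.4324, 0.2102]
tool_rot: [0.735, 0.678, -0.003, -0.002]
force: [0.9, -0.3, 0.6]
finger_gap: 1.0
```

Call:
apply_moves(increments=[[[0,0,0.008,-8.5],[0,0,0.008,-8.5],[0,0,0.008,-8.5],[0,0,0.008,-8.5],[0,0,0.008,-8.5]]])

```text
t: 3.65
tcp_pos: [0.5442, -0.4439, 0.1665]
tool_rot: [0.436, 0.9, -0.002, -0.004]
force: [0.3, 0.7, -0.1]
finger_gap: 1.007
```

Call:
apply_moves(increments=[[[0,0,0.005,-8.5],[0,0,0.005,-8.5],[0,0,0.005,-8.5],[0,0,0.005,-8.5],[0,0,0.005,-8.5]]])

```text
t: 4.15
tcp_pos: [0.535, -0.455, 0.1375]
tool_rot: [0.076, 0.997, -0.0, -0.006]
force: [0.5, -0.4, -1.0]
finger_gap: 0.995
```

Call:
apply_moves(increments=[[[0,0,0,-7.5],[0,0,0,-7],[-0.015,0.02,0,0],[-0.015,0.02,0,0],[-0.015,0.02,0,0]]])

```text
t: 4.65
tcp_pos: [0.5636, -0.4043, 0.1337]
tool_rot: [-0.049, 0.999, 0.0, -0.007]
force: [-0.1, 0.0, -0.3]
finger_gap: 1.0
```

Call:
apply_moves(increments=[[[0,0,0,0],[0,0,0,0]]])

```text
t: 4.85
tcp_pos: [0.5625, -0.4052, 0.1329]
tool_rot: [-0.049, 0.999, 0.001, -0.008]
force: [-0.1, 0.0, 0.1]
finger_gap: 0.994
```

```bash
cat >> h.py <<'E'
def tgt(x,y,z,yaw):
    s=manip.sense();R=Ro.from_quat(s["tool_rot"]).as_matrix();cy=np.degrees(np.arctan2(R[1,0],R[0,0]))
    dl=R.T@(np.array([x,y,z])-s["tcp_pos"]);sp=-((yaw-cy+180)%360-180)
    print("t",s["t"],"tcp",s["tcp_pos"].round(4),"yaw",cy.round(2),"q6",s["q"][5].round(2),"| d",dl.round(4),"spin",sp.round(2),"F",s["force"].round(1),"gap",round(s["finger_gap"],3))
E
python3 - <<'E'
from h import *
tgt(.573,-.39,.083,-174.2)
p,d,K,W,s=snap("wrist","w3")
E
```

```text
t 4.85 tcp [ 0.5625 -0.4052  0.1329] yaw -174.43 q6 -2.44 | d [-0.0127  0.014   0.0497] spin -0.23 F [-0.1  0.   0.1] gap 0.994
```

View pics/w3.png

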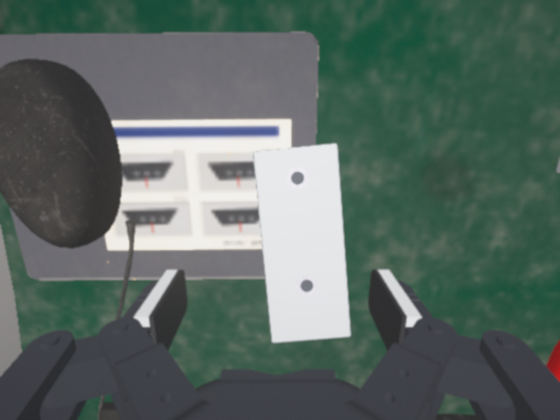

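```bash
python3 - <<'E'
from h import *
s=manip.sense();K,W=cam("wrist",s);d=np.load("pics/w3.npy");P=cloud(d,K,W)
for u,v in [(262,156),(331,150),(343,331),(277,337),(310,240)]: print(P[v,u].round(4))
a=onplane([[254,151],[337,144]],K,W,.0175)[:,:2];b=onplane([[350,336],[272,342]],K,W,.037)[:,:2]
print(a,b,a.mean(0),b.mean(0),(a.mean(0)+b.mean(0))/2,np.degrees(np.arctan2(*(b.mean(0)-a.mean(0))[::-1])))
E
```

```text
[ 0.5086 -0.4185  0.0182]
[ 0.5014 -0.3785  0.0165]
[ 0.6094 -0.3585  0.0375]
[ 0.618  -0.3991  0.0371]
[ 0.5549 -0.3852  0.0269]
[[ 0.50626853 -0.42342423]
 [ 0.49758113 -0.37571793]] [[ 0.61297844 -0.35336244]
 [ 0.62216086 -0.401833  ]] [ 0.50192483 -0.39957108] [ 0.61756965 -0.37759772] [ 0.55974724 -0.3885844 ] 10.758368985766216
```

```bash
python3 - <<'E'
from h import *
tgt(.5716,-.386,.083,-169.4)
E
```

```text
t 4.9 tcp [ 0.5624 -0.4052  0.1329] yaw -174.46 q6 -2.44 | d [-0.0118  0.0181  0.0497] spin -5.06 F [-0.1 -0.9 -0.1] gap 1.001
```

Call:
apply_moves(increments=[[[-0.012,0.018,0,-5],[0,0,0,0],[0,0,0,0]]])

```text
t: 5.2
tcp_pos: [0.5701, -0.3915, 0.1326]
tool_rot: [-0.09, 0.996, 0.0, -0.008]
force: [-0.2, -0.0, 0.3]
finger_gap: 0.999
```

```bash
python3 - <<'E'
from h import *
tgt(.5716,-.386,.083,-169.4)
E
```

```text
t 5.2 tcp [ 0.5701 -0.3915  0.1326] yaw -169.69 q6 -2.5 | d [-0.0033  0.0051  0.0495] spin -0.29 F [-0.2 -0.   0.3] gap 0.999
```

Call:
apply_moves(increments=[[[-0.004,0.007,0.02,0],[0,0,0.02,0],[0,0,0.006,0],[0,0,0,0]]])

```text
t: 5.6
tcp_pos: [0.5704, -0.3903, 0.0867]
tool_rot: [-0.086, 0.996, -0.002, -0.007]
force: [-0.7, 0.3, 0.2]
finger_gap: 0.999
```

```bash
python3 - <<'E'
from h import *
tgt(.5716,-.386,.083,-169.4)
E
```

```text
t 5.6 tcp [ 0.5704 -0.3903  0.0867] yaw -170.18 q6 -2.49 | d [-0.002   0.0041  0.0037] spin -0.78 F [-0.7  0.3  0.2] gap 0.999
```

Call:
apply_moves(increments=[[[-0.002,0.005,0.003,-1],[0,0,0,0]]])

```text
t: 5.8
tcp_pos: [0.5713, -0.3863, 0.0844]
tool_rot: [-0.094, 0.996, -0.003, -0.006]
force: [-0.4, 1.3, 0.4]
finger_gap: 0.998
```

Call:
apply_moves(increments=[[[0,0,0,0],[0,0,0,0],[0,0,0,0],[0,0,0,0],[0,0,0,0]]], fingers=0, newtons=40)

```text
t: 6.3
tcp_pos: [0.5721, -0.3868, 0.0866]
tool_rot: [-0.094, 0.996, -0.004, -0.005]
force: [-0.3, -0.5, -1.0]
finger_gap: 0.577
```

```bash
python3 - <<'E'
from h import *
tgt(.5716,-.386,.083,-169.4)
E
```

```text
t 6.3 tcp [ 0.5721 -0.3868  0.0866] yaw -169.19 q6 -2.5 | d [0.0004 0.0009 0.0036] spin 0.21 F [-0.3 -0.5 -1. ] gap 0.577
```

Call:
apply_moves(increments=[[[0,0,0,0],[0,0,-0.02,0],[0,0,-0.03,0],[0,0,-0.04,0],[0,0,-0.03,0]]])

```text
t: 6.8
tcp_pos: [0.5699, -0.3827, 0.201]
tool_rot: [-0.094, 0.995, 0.003, -0.012]
force: [2.1, -0.9, -2.1]
finger_gap: 0.576
```

```bash
python3 - <<'E'
from h import *
tgt(.5615,-.03,.2,94.4)
p,d,K,W,s=snap("wrist","w4")
p,d,K,W,s=snap("scene","s4")
E
```

```text
t 6.8 tcp [ 0.5699 -0.3827  0.201 ] yaw -169.2 q6 -2.5 | d [-0.0579  0.348   0.0028] spin 96.4 F [ 2.1 -0.9 -2.1] gap 0.576
```

View pics/w4.png

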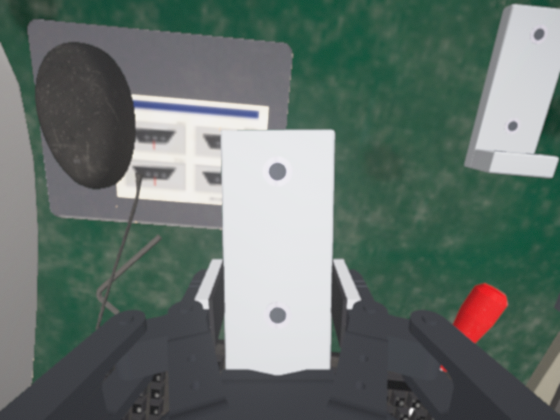

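View pics/s4.png

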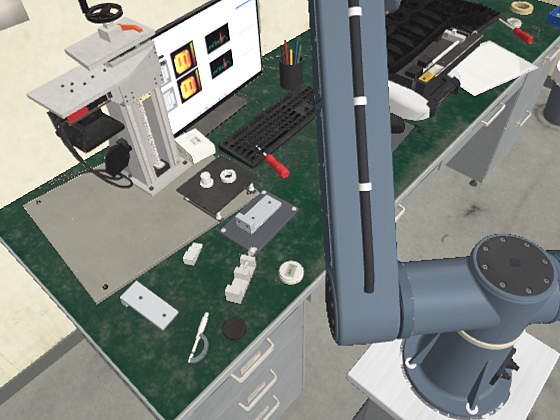

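```bash
python3 - <<'E'
from h import *
m=manip.camera_model("wrist");K=m["mtx"];W=m["mount"];d=np.load("pics/w4.npy");P=cloud(d,K,W)
for u,v in [(240,133),(320,133),(278,140),(240,200),(320,200),(278,200),(278,260),(278,350)]: print(v,P[v,u].round(4))
q=P[150:360,240:320].reshape(-1,3);A=np.c_[q[:,:2],np.ones(len(q))];c,*_=np.linalg.lstsq(A,q[:,2],rcond=None);print(c,np.degrees(np.arctan(c[:2])))
E
```

```text
133 [ 0.069  -0.0156  0.0714]
133 [0.0692 0.019  0.069 ]
140 [0.0662 0.001  0.0701]
200 [ 0.0402 -0.016   0.0658]
200 [0.0406 0.0197 0.0646]
200 [0.0405 0.001  0.0647]
260 [0.0141 0.001  0.0587]
350 [-0.0286  0.0011  0.0508]
[ 0.14034729 -0.00167385  0.05680623] [ 7.98912496 -0.09590439]
```

Call:
apply_moves(increments=[[[-0.007,0.043,0,0],[-0.007,0.043,0,0],[-0.007,0.043,0,0],[-0.007,0.043,0,0],[-0.007,0.043,0,0]]])

```text
t: 7.4
tcp_pos: [0.5637, -0.1667, 0.1971]
tool_rot: [-0.089, 0.996, -0.001, -0.01]
force: [1.9, 0.3, -3.1]
finger_gap: 0.574
```

Call:
apply_moves(increments=[[[-0.007,0.042,0,0],[-0.007,0.042,0,0],[0,0,0,8.5],[0,0,0,8.5],[0,0,0,8.5]]])

```text
t: 7.9
tcp_pos: [0.5553, -0.068, 0.1882]
tool_rot: [0.136, 0.99, 0.0, -0.019]
force: [0.7, 0.0, -2.6]
finger_gap: 0.576
```

Call:
apply_moves(increments=[[[0,0,0,8.5],[0,0,0,8.5],[0,0,0,8.5],[0,0,0,8.5],[0,0,0,8.5]]])

```text
t: 8.4
tcp_pos: [0.5504, -0.0655, 0.1798]
tool_rot: [0.49, 0.871, -0.008, -0.025]
force: [-0.5, 0.2, -2.0]
finger_gap: 0.574
```

```bash
python3 - <<'E'
from h import *
tgt(.5614,-.0295,.2,94.4)
E
```

```text
t 8.4 tcp [ 0.5504 -0.0655  0.1798] yaw 121.24 q6 -0.86 | d [ 0.0258  0.0273 -0.0203] spin 26.84 F [-0.5  0.2 -2. ] gap 0.574
```

Call:
apply_moves(increments=[[[0,0,-0.005,8.5],[0,0,-0.005,8.5],[0,0,-0.005,8.5],[0,0,0,1.5],[0,0,0,0]]])

```text
t: 8.9
tcp_pos: [0.5465, -0.0642, 0.1869]
tool_rot: [0.683, 0.73, -0.017, -0.029]
force: [-1.0, -0.2, -2.9]
finger_gap: 0.575
```

```bash
python3 - <<'E'
from h import *
tgt(.5614,-.0295,.17,94.4)
s=manip.sense();print(Ro.from_quat(s["tool_rot"]).as_matrix().round(3),s["q"].round(3))
E
```

```text
t 8.9 tcp [ 0.5465 -0.0642  0.1869] yaw 93.77 q6 -0.38 | d [0.0334 0.0182 0.0164] spin -0.63 F [-1.  -0.2 -2.9] gap 0.575
[[-0.066  0.996 -0.066]
 [ 0.998  0.067  0.015]
 [ 0.019 -0.065 -0.998]] [-0.317  0.611  1.686 -0.008  0.912 -0.378]
```

Call:
apply_moves(increments=[[[0,0,0,0],[0,0,0,0],[0,0,0,0],[0,0,0,0],[0,0,0,0]]])

```text
t: 9.4
tcp_pos: [0.5451, -0.0638, 0.1843]
tool_rot: [0.682, 0.73, -0.018, -0.031]
force: [0.4, 0.5, -2.3]
finger_gap: 0.573
```

```bash
cat >> h.py <<'E'
def tilt():
    s=manip.sense();q=s["q"];R=Ro.from_quat(s["tool_rot"]).as_matrix()
    print("t",round(s["t"],2),"tcp",s["tcp_pos"].round(4),"zaxis",R[:,2].round(4),"S",np.degrees(q[1]+q[2]+q[4]-np.pi).round(2),"q",q.round(4),"qd",s["qd"].round(3))
E
python3 -c "
from h import *
tilt()"
```

```text
t 9.4 tcp [ 0.5451 -0.0638  0.1843] zaxis [-0.0703  0.0162 -0.9974] S 4.12 q [-0.3175  0.6146  1.689  -0.0083  0.91   -0.3806] qd [ 0.001  0.001  0.002 -0.001 -0.001 -0.002]
```

Call:
apply_moves(increments=[[[0,0,-0.04,0],[0,0,0,0],[0,0,0,0]]])

```text
t: 9.7
tcp_pos: [0.5474, -0.0643, 0.2242]
tool_rot: [0.682, 0.73, -0.019, -0.032]
force: [-1.8, -0.3, -3.9]
finger_gap: 0.569
```

```bash
python3 -c "
from h import *
tilt()"
```

```text
t 9.7 tcp [ 0.5474 -0.0643  0.2242] zaxis [-0.0728  0.0171 -0.9972] S 4.27 q [-0.3171  0.5574  1.6539 -0.0076  1.0048 -0.3813] qd [ 0.002 -0.038 -0.048 -0.001 -0.005 -0.   ]
```

Call:
apply_moves(increments=[[[0,0,0.04,0],[0,0,0,0],[0,0,0,0]]])

```text
t: 10.0
tcp_pos: [0.5453, -0.0639, 0.1838]
tool_rot: [0.682, 0.731, -0.018, -0.031]
force: [1.6, -0.8, -1.5]
finger_gap: 0.571
```

```bash
python3 -c "
from h import *
tilt()"
```

```text
t 10.0 tcp [ 0.5453 -0.0639  0.1838] zaxis [-0.0706  0.0163 -0.9974] S 4.14 q [-0.3175  0.6156  1.6886 -0.0083  0.9096 -0.381 ] qd [-0.003  0.039  0.052  0.001  0.019 -0.001]
```

```bash
cat >> h.py <<'E'
def tg(x,y,z,yaw,off=.063):
    s=manip.sense();R=Ro.from_quat(s["tool_rot"]).as_matrix();cy=np.degrees(np.arctan2(R[1,0],R[0,0]))
    G=s["tcp_pos"]+off*R[:,2]
    dl=R.T@(np.array([x,y,z])-G);sp=-((yaw-cy+180)%360-180);q=s["q"]
    print("t",round(s["t"],2),"G",G.round(4),"yaw",cy.round(2),"zax",R[:,2].round(3),"S",np.degrees(q[1]+q[2]+q[4]-np.pi).round(2),"| d",dl.round(4),"spin",sp.round(2),"F",s["force"].round(1),"gap",round(s["finger_gap"],3))
E
python3 -c "
from h import *
tg(.5614,-.0295,.075,94.4)"
```

```text
t 10.0 G [ 0.5408 -0.0629  0.1209] yaw 93.9 zax [-0.071  0.016 -0.997] S 4.14 | d [0.0309 0.026  0.0449] spin -0.5 F [ 1.6 -0.8 -1.5] gap 0.571
```

Call:
apply_moves(increments=[[[0.031,0.026,0.015,-0.5],[0,0,0.03,0]]])

```text
t: 10.2
tcp_pos: [0.5702, -0.0315, 0.142]
tool_rot: [0.68, 0.733, -0.015, -0.026]
force: [1.1, -0.3, -3.2]
finger_gap: 0.566
```

```bash
python3 -c "
from h import *
tg(.5614,-.0295,.075,94.4)
snap('wrist','w5');snap('scene','s5')"
```

```text
t 10.2 G [ 0.5665 -0.0307  0.0791] yaw 94.27 zax [-0.059  0.014 -0.998] S 3.47 | d [ 0.0015 -0.0048  0.0044] spin -0.13 F [ 1.1 -0.3 -3.2] gap 0.566
```

View pics/w5.png

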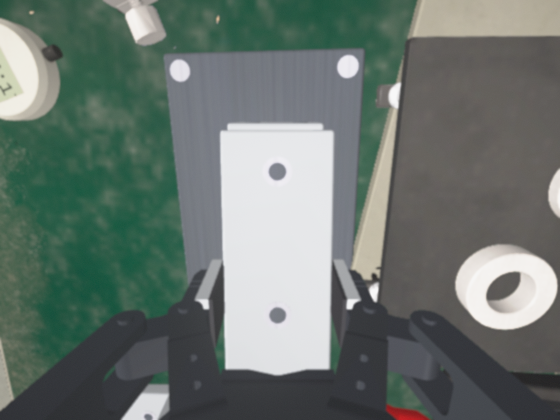

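View pics/s5.png

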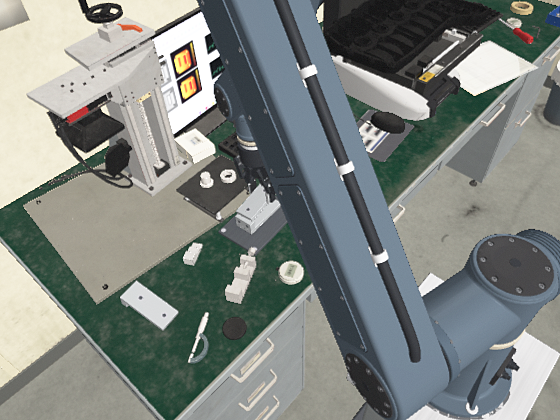

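Call:
apply_moves(increments=[[[0.0015,-0.004,0.012,0],[0,0,0.008,0]]])

```text
t: 10.5
tcp_pos: [0.5594, -0.0319, 0.1211]
tool_rot: [0.68, 0.733, -0.02, -0.032]
force: [-2.1, -2.0, 3.7]
finger_gap: 0.572
```

```bash
python3 -c "
from h import *
tg(.5614,-.0295,.052,94.4)"
```

```text
t 10.5 G [ 0.5548 -0.0309  0.0583] yaw 94.26 zax [-0.073  0.014 -0.997] S 4.28 | d [0.0008 0.0072 0.0058] spin -0.14 F [-2.1 -2.   3.7] gap 0.572
```

Call:
apply_moves(increments=[[[0.001,0.007,-0.003,0],[0,0,0,0]]])

```text
t: 10.7
tcp_pos: [0.5676, -0.0313, 0.1255]
tool_rot: [0.68, 0.732, -0.019, -0.031]
force: [-0.3, -0.1, -2.6]
finger_gap: 0.572
```

```bash
python3 -c "
from h import *
tg(.5614,-.0295,.052,94.4)"
```

```text
t 10.7 G [ 0.5631 -0.0304  0.0627] yaw 94.17 zax [-0.071  0.014 -0.997] S 4.17 | d [ 0.0008 -0.0009  0.0108] spin -0.23 F [-0.3 -0.1 -2.6] gap 0.572
```

Call:
apply_moves(increments=[[[0,0,0.007,0],[0,0,0.005,0],[0,0,0.004,0]]])

```text
t: 11.0
tcp_pos: [0.5687, -0.0322, 0.1148]
tool_rot: [0.681, 0.732, -0.018, -0.028]
force: [-8.2, 2.1, 39.3]
finger_gap: 0.573
```

```bash
python3 -c "
from h import *
tg(.5614,-.0295,.052,94.4)"
```

```text
t 11.0 G [ 0.5645 -0.0314  0.0519] yaw 94.14 zax [-0.066  0.012 -0.998] S 3.83 | d [ 0.0021 -0.003   0.0001] spin -0.26 F [-8.2  2.1 39.3] gap 0.573
```

Call:
apply_moves(increments=[[[0,-0.002,0.003,0],[0,0,0.003,0],[0,0,0.003,0]]])

```text
t: 11.3
tcp_pos: [0.5678, -0.0322, 0.1146]
tool_rot: [0.681, 0.732, -0.016, -0.026]
force: [-5.5, 0.4, 20.6]
finger_gap: 0.576
```

```bash
python3 -c "
from h import *
tg(.5614,-.0295,.052,94.4)
snap('wrist','w6')
m=manip.camera_model('wrist');K=m['mtx'];s=manip.sense();K,W=cam('wrist',s);d=np.load('pics/w6.npy');P=cloud(d,K,W)
q=P[150:360,240:320].reshape(-1,3);A=np.c_[q[:,:2]-q[:,:2].mean(0),np.ones(len(q))];c,*_=np.linalg.lstsq(A,q[:,2],rcond=None);print(c)"
```

```text
t 11.3 G [ 0.5641 -0.0314  0.0518] yaw 94.11 zax [-0.059  0.012 -0.998] S 3.44 | d [ 0.0021 -0.0026 -0.0001] spin -0.29 F [-5.5  0.4 20.6] gap 0.576
[-0.00565999  0.02691691  0.0593462 ]
```

View pics/w6.png

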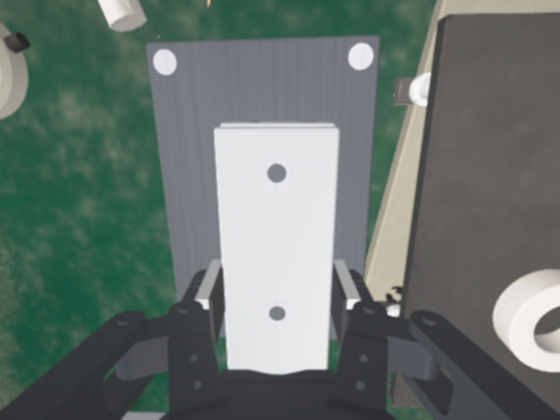

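Call:
apply_moves(increments=[[[0.002,-0.002,0.005,0],[0,0,0.005,0],[0,0,0.005,0],[0,0,0.005,0],[0,0,0.004,0]]])

```text
t: 11.85
tcp_pos: [0.5666, -0.0319, 0.1144]
tool_rot: [0.681, 0.732, -0.013, -0.019]
force: [-5.3, 0.8, 19.9]
finger_gap: 0.575
```

```bash
python3 -c "
from h import *
tg(.5614,-.0295,.052,94.4)"
```

```text
t 11.85 G [ 0.5637 -0.0314  0.0515] yaw 94.06 zax [-0.046  0.007 -0.999] S 2.68 | d [ 0.0021 -0.0022 -0.0004] spin -0.34 F [-5.3  0.8 19.9] gap 0.575
```

Call:
apply_moves(increments=[[[0,0,0.006,0],[0,0,0.006,0],[0,0,0.006,0],[0,0,0.006,0],[0,0,0.006,0]]])

```text
t: 12.35
tcp_pos: [0.5657, -0.0318, 0.1139]
tool_rot: [0.682, 0.732, -0.011, -0.015]
force: [-8.3, 0.1, 40.8]
finger_gap: 0.577
```

Call:
apply_moves(increments=[[[0,0,0.006,0],[0,0,0.006,0],[0,0,0.006,0],[0,0,0.006,0],[0,0,0.006,0]]])

```text
t: 12.85
tcp_pos: [0.5652, -0.0316, 0.1138]
tool_rot: [0.681, 0.733, -0.01, -0.011]
force: [-9.9, 0.1, 39.6]
finger_gap: 0.569
```

```bash
python3 -c "
from h import *
tg(.5614,-.0295,.052,94.4)"
```

```text
t 12.85 G [ 0.5634 -0.0316  0.0508] yaw 94.2 zax [-0.029  0.    -1.   ] S 1.59 | d [ 0.0023 -0.0018 -0.0011] spin -0.2 F [-9.9  0.1 39.6] gap 0.569
```

Tilt is mended. Releasing: open partially (~65 mm).

Call:
apply_moves(increments=[[[0,0,0.003,0],[0,0,0,0],[0,0,0,0]]], fingers=0.76)

```text
t: 13.15
tcp_pos: [0.5663, -0.0316, 0.1141]
tool_rot: [0.681, 0.732, -0.008, -0.008]
force: [-0.1, -0.4, -0.4]
finger_gap: 0.76
```

Call:
apply_moves(increments=[[[0,0,-0.03,0],[0,0,-0.04,0],[0,0,-0.04,0],[0,0,-0.04,0]]])

```text
t: 13.55
tcp_pos: [0.5668, -0.0309, 0.2586]
tool_rot: [0.681, 0.732, -0.013, -0.017]
force: [0.4, 0.5, -0.4]
finger_gap: 0.76
```

```bash
python3 -c "
from h import *
tg(.5614,-.0295,.052,94.4)
p,d,K,W,s=snap('wrist','w7')
for c,st,m,P in comps(p,d,K,W):
    z=P[m][:,2];print(c.round(),st,np.percentile(z,[5,25,50,75,95]).round(4),np.median(P[m],0).round(3))
    if c[0]>180 and c[0]<380:
        for lo,hi,zz in [(.05,.066,.058),(.042,.05,.046)]:
          mm=m&(P[...,2]>lo)&(P[...,2]<hi)
          if mm.sum()>200:
            q=P[mm];A=np.c_[q[:,:2]-q[:,:2].mean(0),np.ones(len(q))];print('  ',zz,mm.sum(),rect(mm,K,W,zz),np.linalg.lstsq(A,q[:,2],rcond=None)[0])"
```

```text
t 13.55 G [ 0.5641 -0.0306  0.1957] yaw 94.12 zax [-0.043  0.005 -0.999] S 2.45 | d [1.000e-04 3.400e-03 1.437e-01] spin -0.28 F [ 0.4  0.5 -0.4] gap 0.76
[190.  25.] [ 166    0   47   70 1714] [0.0166 0.0184 0.037  0.0394 0.0405] [0.474 0.112 0.037]
[495. 100.] [  367     0   193   298 21412] [0.0141 0.0149 0.0155 0.0161 0.0326] [0.762 0.104 0.015]
[106.  86.] [  77   54   60   64 2748] [0.0165 0.0181 0.0188 0.0193 0.02  ] [0.389 0.058 0.019]
[283. 185.] [ 254  119   60  135 7253] [0.0573 0.058  0.0585 0.059  0.0596] [ 0.562 -0.013  0.058]
   0.058 7187 (array([562. , -19.2]), 119.4, 49.4, -85.74) [-0.00103887 -0.00110623  0.05850189]
[468. 156.] [ 439  133   60   44 1926] [0.0718 0.0739 0.0917 0.0961 0.0971] [0.695 0.027 0.092]
[417. 213.] [ 391  190   53   47 1525] [0.0716 0.0774 0.0782 0.0787 0.0795] [ 0.674 -0.023  0.078]
```

View pics/w7.png

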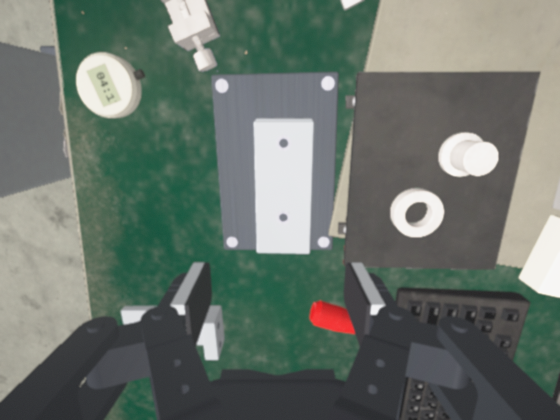

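```bash
python3 -c "
from h import *
print(manip.finger_overhang,[a for a in dir(manip) if a[0]!='_'])
m=manip.camera_model('wrist')
for f in ['w7','w4','w3']:
    P=cloud(np.load(f'pics/{f}.npy'),m['mtx'],m['mount']);q=P[230:420].reshape(-1,3);q=q[(np.abs(q[:,1])<.07)&(np.abs(q[:,0])<.02)&(np.abs(q[:,1])>.026)&(q[:,2]<.09)&(q[:,2]>.03)]
    print(f,np.percentile(q[:,2],[50,90,99,100]).round(4))
"

```

```text
0.0726 ['PlanningError', 'camera_model', 'finger_overhang', 'sense', 'sign_off', 'snapshot']
w7 [0.0443 0.0585 0.0645 0.0669]
w4 [0.0451 0.0591 0.064  0.0662]
w3 [0.0412 0.0531 0.0582 0.0596]
```

Call:
apply_moves(increments=[[[-0.035,-0.026,0.02,8.5],[-0.04,-0.02,0.02,8.5],[-0.042,-0.014,0.02,8.5],[-0.043,-0.008,0.02,8.5],[-0.03,0,0.02,8.5]]], fingers=1)

```text
t: 14.1
tcp_pos: [0.4652, -0.2103, 0.1692]
tool_rot: [0.902, 0.431, -0.005, 0.0]
force: [0.8, -1.1, 0.1]
finger_gap: 0.997
```

Call:
apply_moves(increments=[[[0,0,0,8.5],[0,0,0,8.5],[0,0,0,8.5],[0,0,0,8.5],[0,0,0,8.5]]])

```text
t: 14.6
tcp_pos: [0.4606, -0.2145, 0.1608]
tool_rot: [0.997, 0.071, -0.009, -0.002]
force: [-0.2, 0.1, 0.0]
finger_gap: 1.003
```

```bash
python3 -c "
from h import *
tg(.451,-.211,.006,5.8,.064)"
```

```text
t 14.6 G [ 0.4593 -0.2144  0.0968] yaw 8.12 zax [-0.019  0.003 -1.   ] S 0.98 | d [-0.0061 -0.004   0.091 ] spin 2.32 F [-0.2  0.1  0. ] gap 1.003
```

Call:
apply_moves(increments=[[[-0.006,-0.004,0.02,2],[0,0,0.01,0]]])

```text
t: 14.8
tcp_pos: [0.4543, -0.212, 0.1298]
tool_rot: [0.999, 0.051, -0.009, -0.001]
force: [0.3, 0.4, -0.5]
finger_gap: 0.998
```

```bash
python3 -c "
from h import *
tg(.451,-.211,.006,5.8,.064)
p,d,K,W,s=snap('wrist','w8')
for c,st,m,P in comps(p,d,K,W):
    if 150<c[0]<400:
        for lo,hi,zz in [(.007,.017,.012),(.03,.042,.036)]:
          mm=m&(P[...,2]>lo)&(P[...,2]<hi)
          if mm.sum()>200: print('  ',zz,mm.sum(),rect(mm,K,W,zz),np.median(P[mm],0))"
```

```text
t 14.8 G [ 0.4532 -0.2119  0.0658] yaw 5.89 zax [-0.017  0.002 -1.   ] S 0.84 | d [-0.0011 -0.0009  0.0598] spin 0.09 F [ 0.3  0.4 -0.5] gap 0.998
   0.012 9237 (array([ 429.5, -212.6]), 96.4, 49.2, 5.85) [ 0.43507887 -0.2124649   0.01261511]
   0.036 2430 (array([ 492.4, -206.1]), 48.9, 14.7, -84.02) [ 0.49234268 -0.20602377  0.03650914]
```

View pics/w8.png

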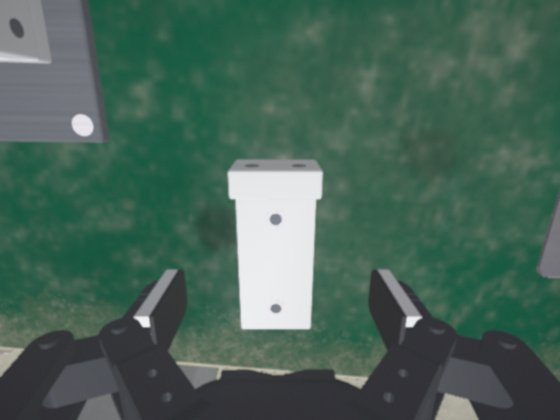

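Call:
apply_moves(increments=[[[-0.001,-0.001,0.022,0],[0,0,0.022,0],[0,0,0.01,0],[0,0,0,0]]])

```text
t: 15.25
tcp_pos: [0.455, -0.2129, 0.0722]
tool_rot: [0.999, 0.053, -0.007, -0.0]
force: [-0.3, 0.4, 0.7]
finger_gap: 0.998
```

```bash
python3 -c "
from h import *
tg(.4517,-.2103,.006,5.8,.064)"
```

```text
t 15.25 G [ 0.4541 -0.2129  0.0082] yaw 6.11 zax [-0.015  0.    -1.   ] S 0.68 | d [-0.002  -0.0028  0.0023] spin 0.31 F [-0.3  0.4  0.7] gap 0.998
```

Call:
apply_moves(increments=[[[-0.002,-0.003,0.002,0],[0,0,0,0]]])

```text
t: 15.45
tcp_pos: [0.4531, -0.2103, 0.0707]
tool_rot: [0.999, 0.054, -0.007, -0.0]
force: [0.5, 0.4, 0.4]
finger_gap: 0.998
```

Call:
apply_moves(increments=[[[0,0,0,0],[0,0,0,0],[0,0,0,0],[0,0,0,0],[0,0,0,0]]], fingers=0, newtons=60)

```text
t: 15.95
tcp_pos: [0.4542, -0.2109, 0.0734]
tool_rot: [0.999, 0.054, -0.005, 0.002]
force: [0.2, 0.5, -2.3]
finger_gap: 0.568
```

```bash
python3 -c "
from h import *
tg(.4517,-.2103,.006,5.8,.064)"
```

```text
t 15.95 G [ 0.4535 -0.2111  0.0094] yaw 6.17 zax [-0.01  -0.004 -1.   ] S 0.34 | d [-0.0017 -0.001   0.0035] spin 0.37 F [ 0.2  0.5 -2.3] gap 0.568
```

Call:
apply_moves(increments=[[[0,0,-0.02,0],[0,0,-0.04,0],[0,0,-0.04,0]]])

```text
t: 16.25
tcp_pos: [0.4525, -0.2088, 0.1704]
tool_rot: [0.998, 0.054, -0.011, -0.003]
force: [1.0, -0.7, -2.7]
finger_gap: 0.565
```

```bash
python3 -c "
from h import *
tg(.5614,-.0295,.1,94.3,.067)
p,d,K,W,s=snap('wrist','w9')
m=manip.camera_model('wrist');K=m['mtx'];P=cloud(d,K,m['mount'])
q=P[240:330,250:305].reshape(-1,3);A=np.c_[q[:,:2],np.ones(len(q))];print(np.linalg.lstsq(A,q[:,2],rcond=None)[0])"
```

```text
t 16.25 G [ 0.451  -0.2084  0.1034] yaw 6.15 zax [-0.022  0.006 -1.   ] S 1.21 | d [ 0.129 -0.166  0.002] spin -88.15 F [ 1.  -0.7 -2.7] gap 0.565
[-0.25382507  0.00081162  0.05907416]
```

View pics/w9.png

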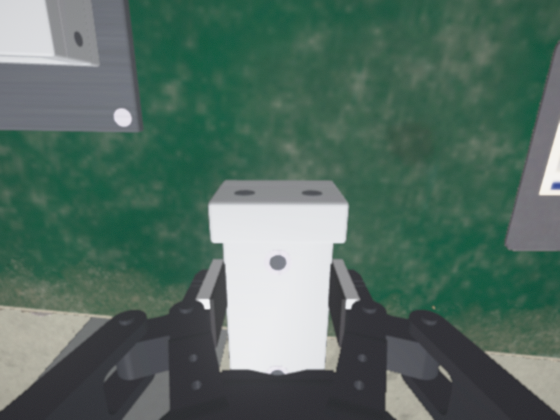

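```bash
python3 -c "
from h import *
m=manip.camera_model('wrist');K=m['mtx'];P=cloud(np.load('pics/w9.npy'),K,m['mount'])
for v in [190,200,215,230,240,250,275,300,325,350,365]: print(v,P[v,290].round(4),P[v,245].round(4))"
```

```text
190 [0.0473 0.0045 0.0529] [ 0.0478 -0.0134  0.0508]
200 [0.0473 0.0039 0.0384] [ 0.0472 -0.0122  0.0385]
215 [0.0426 0.0038 0.0353] [ 0.0423 -0.0121  0.0362]
230 [0.0366 0.0039 0.0361] [ 0.0364 -0.0124  0.0366]
240 [0.0329 0.004  0.0357] [ 0.0329 -0.0124  0.0358]
250 [0.0172 0.0052 0.0609] [ 0.0177 -0.0152  0.0599]
275 [0.005  0.0053 0.0599] [ 0.0045 -0.0157  0.0607]
300 [-0.0094  0.0055  0.0614] [-0.0088 -0.0161  0.0604]
325 [-0.0227  0.0056  0.06  ] [-0.0229 -0.0165  0.0603]
350 [-0.0381  0.0059  0.0605] [-0.0378 -0.0169  0.0601]
365 [-0.0489  0.0061  0.0619] [-0.0482 -0.0173  0.0611]
```

Call:
apply_moves(increments=[[[0.026,-0.038,-0.005,-8.5],[0.031,-0.034,-0.005,-8.5],[0.036,-0.029,-0.003,-8.5],[0.04,-0.023,-0.003,-8.5],[0.04,-0.016,-0.003,-8.5]]])

```text
t: 16.8
tcp_pos: [0.564, -0.0097, 0.1958]
tool_rot: [0.909, 0.416, -0.005, 0.001]
force: [0.4, -0.7, -2.5]
finger_gap: 0.568
```

Call:
apply_moves(increments=[[[0,0,-0.002,-8.5],[0,0,-0.002,-8.5],[0,0,-0.002,-8.5],[0,0,-0.002,-8.5],[0,0,-0.002,-8.5]]])

```text
t: 17.3
tcp_pos: [0.5644, -0.0009, 0.2032]
tool_rot: [0.694, 0.72, -0.005, -0.002]
force: [-0.7, -0.6, -1.9]
finger_gap: 0.564
```

```bash
python3 -c "
from h import *
tg(.5611,-.0067,.1,94.3,.066)"
```

```text
t 17.3 G [ 0.5638 -0.0011  0.1372] yaw 92.13 zax [-0.01  -0.004 -1.   ] S 0.51 | d [-0.0053 -0.0025  0.0372] spin -2.17 F [-0.7 -0.6 -1.9] gap 0.564
```

Call:
apply_moves(increments=[[[-0.005,-0.0025,0.015,-2],[0,0,0.015,0],[0,0,0.012,0],[0,0,0,0]]])

```text
t: 17.7
tcp_pos: [0.5604, -0.0057, 0.1586]
tool_rot: [0.679, 0.734, -0.005, -0.003]
force: [-0.3, 0.6, -2.5]
finger_gap: 0.568
```

```bash
python3 -c "
from h import *
tg(.5611,-.0067,.064,94.3,.066)
snap('wrist','w10')"
```

```text
t 17.7 G [ 0.5597 -0.0059  0.0926] yaw 94.41 zax [-0.012 -0.004 -1.   ] S 0.6 | d [-0.0008  0.0017  0.0286] spin 0.11 F [-0.3  0.6 -2.5] gap 0.568
```

View pics/w10.png

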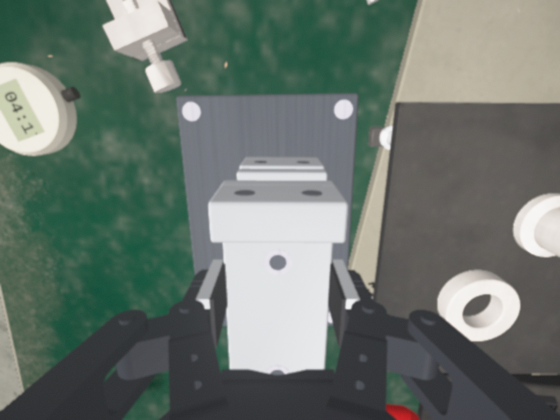

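Call:
apply_moves(increments=[[[-0.001,0.002,0.012,0],[0,0,0.009,0],[0,0,0,0]]])

```text
t: 18.05
tcp_pos: [0.5638, -0.0068, 0.1374]
tool_rot: [0.679, 0.734, -0.004, -0.001]
force: [-0.2, -0.0, -2.8]
finger_gap: 0.56
```

```bash
python3 -c "
from h import *
tg(.5611,-.0067,.064,94.3,.066)"
```

```text
t 18.05 G [ 0.5632 -0.0071  0.0714] yaw 94.41 zax [-0.008 -0.004 -1.   ] S 0.4 | d [ 0.0006 -0.002   0.0074] spin 0.11 F [-0.2 -0.  -2.8] gap 0.56
```

Call:
apply_moves(increments=[[[0,-0.0015,0.005,0],[0,0,0.004,0],[0,0,0.001,0]]])

```text
t: 18.35
tcp_pos: [0.5627, -0.007, 0.1311]
tool_rot: [0.679, 0.734, -0.004, -0.0]
force: [-0.9, 0.3, -0.9]
finger_gap: 0.563
```

```bash
python3 -c "
from h import *
tg(.5611,-.0067,.064,94.3,.066)"
```

```text
t 18.35 G [ 0.5624 -0.0074  0.0651] yaw 94.46 zax [-0.006 -0.005 -1.   ] S 0.25 | d [ 0.0008 -0.0012  0.0011] spin 0.16 F [-0.9  0.3 -0.9] gap 0.563
```

Touching lightly. Press a touch, then release.

Call:
apply_moves(increments=[[[0,0,0.003,0],[0,0,0.001,0]]])

```text
t: 18.55
tcp_pos: [0.563, -0.007, 0.1311]
tool_rot: [0.679, 0.734, -0.003, 0.001]
force: [-0.4, 0.8, -1.7]
finger_gap: 0.563
```

Call:
apply_moves(increments=[[[0,0,0,0],[0,0,0,0],[0,0,0,0]]], fingers=0.76)

```text
t: 18.85
tcp_pos: [0.5638, -0.0072, 0.1318]
tool_rot: [0.679, 0.734, -0.002, 0.002]
force: [0.6, 0.4, 0.2]
finger_gap: 0.762
```

Call:
apply_moves(increments=[[[0,0,-0.03,0],[0,0,-0.04,0],[0,0,-0.04,0]]])

```text
t: 19.15
tcp_pos: [0.5609, -0.0061, 0.2375]
tool_rot: [0.679, 0.734, -0.007, -0.005]
force: [0.7, -0.6, 0.4]
finger_gap: 0.761
```

```bash
python3 -c "
from h import *
tg(.5611,-.0067,.064,94.3,.066)
p,d,K,W,s=snap('wrist','w11')
for c,st,m,P in comps(p,d,K,W):
    z=P[m][:,2];print(c.round(),st,np.percentile(z,[5,25,50,75,95]).round(4),np.median(P[m],0).round(3))
    if c[0]>180 and c[0]<380:
        for lo,hi,zz in [(.063,.077,.07),(.087,.1,.094)]:
          mm=m&(P[...,2]>lo)&(P[...,2]<hi)
          if mm.sum()>200:
            q=P[mm];A=np.c_[q[:,:2]-q[:,:2].mean(0),np.ones(len(q))];print('  ',zz,mm.sum(),rect(mm,K,W,zz),np.linalg.lstsq(A,q[:,2],rcond=None)[0])"
```

```text
t 19.15 G [ 0.5599 -0.0063  0.1715] yaw 94.45 zax [-0.016 -0.003 -1.   ] S 0.85 | d [-0.0002  0.0029  0.1075] spin 0.15 F [ 0.7 -0.6  0.4] gap 0.761
[354.  13.] [335   0  38  32 832] [0.007  0.0079 0.0084 0.0092 0.0155] [0.607 0.153 0.008]
[487. 106.] [  367     0   193   327 24266] [0.0142 0.0149 0.0155 0.0161 0.0278] [0.729 0.112 0.015]
[182.  45.] [ 157    8   50   89 2229] [0.0165 0.0178 0.0341 0.0392 0.0403] [0.472 0.116 0.034]
[ 92. 110.] [  60   76   65   67 3018] [0.0167 0.0182 0.0187 0.0193 0.02  ] [0.388 0.059 0.019]
[283. 224.] [ 248  159   73  135 8149] [0.0695 0.0702 0.0707 0.0714 0.0948] [ 0.563 -0.013  0.071]
   0.07 6555 (array([564.2, -29.3]), 98.2, 49.4, -85.73) [-0.00180994 -0.00044104  0.07049819]
   0.094 1594 (array([559.6,  32.9]), 49.2, 15.5, 3.68) [-0.0027169   0.00036916  0.09440776]
[342. 221.] [329 169  24  95 803] [0.0144 0.015  0.0155 0.016  0.0166] [ 0.622 -0.03   0.016]
[475. 192.] [ 444  168   63   47 2165] [0.0715 0.0739 0.0902 0.0961 0.097 ] [0.695 0.028 0.09 ]
[421. 248.] [ 394  224   55   49 1658] [0.0709 0.0773 0.0781 0.0787 0.0793] [ 0.673 -0.023  0.078]
```

View pics/w11.png

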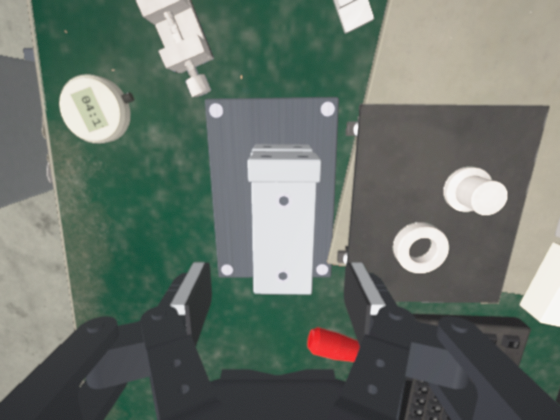

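Call:
apply_moves(increments=[[[0.047,0.004,0,-8.5],[0.046,0.011,0,-8.5],[0.044,0.017,0,-8.5],[0.041,0.0235,0,-8.5],[0.037,0.029,0,-8.5]]], fingers=1)

```text
t: 19.7
tcp_pos: [0.5685, 0.2292, 0.2458]
tool_rot: [0.363, 0.932, -0.002, 0.006]
force: [0.3, -0.8, 0.2]
finger_gap: 0.997
```

Call:
apply_moves(increments=[[[0.032,0.034,0,-8.5],[0.015,0.02,0,-8.5],[0,0,0,-8.5],[0,0,0,-8.5],[0,0,0,-8.5]]])

```text
t: 20.2
tcp_pos: [0.5644, 0.3129, 0.2418]
tool_rot: [-0.004, 1.0, -0.003, 0.005]
force: [-0.4, -0.3, 0.5]
finger_gap: 0.996
```

```bash
python3 -c "
from h import *
tg(.566,.328,.12,-167)
p,d,K,W,s=snap('wrist','w12')
for c,st,m,P in comps(p,d,K,W):
    q=P[m];A=np.c_[q[:,:2]-q[:,:2].mean(0),np.ones(len(q))];print(c.round(),st,np.median(q,0).round(3),np.linalg.lstsq(A,q[:,2],rcond=None)[0])"
```

```text
t 20.2 G [0.5651 0.3125 0.1788] yaw -179.52 zax [ 0.01  -0.007 -1.   ] S -0.43 | d [-0.0005  0.0159  0.0587] spin -12.52 F [-0.4 -0.3  0.5] gap 0.996
[254.  43.] [214  10  92  62 883] [0.436 0.288 0.012] [0.10039419 0.0186754  0.0116167 ]
[80. 66.] [   0   12  155  100 6110] [0.456 0.151 0.035] [-0.04766406 -0.03296748  0.03090955]
[296. 185.] [ 261  118   70  134 6555] [0.554 0.329 0.025] [0.22657276 0.03608712 0.02522968]
[141. 223.] [ 111  201   60   44 1292] [0.595 0.18  0.017] [-0.12077835  0.19149774  0.01799485]
[219. 310.] [   42   249   318   137 23225] [0.694 0.261 0.015] [-0.000958  -0.000776   0.0153672]
```

View pics/w12.png

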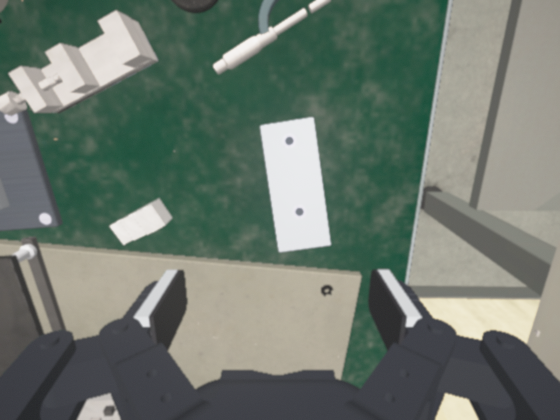

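```bash
python3 -c "
from h import *
p=cv2.imread('pics/w12.png')[...,::-1].copy();d=np.load('pics/w12.npy');s=manip.sense();K,W=cam('wrist',s)
for c,st,m,P in comps(p,d,K,W):
    if 250<c[0]<330 and c[1]>100:
        q=P[m];print(cv2.minAreaRect((q[:,:2]*1000).astype(np.float32)))
        a=np.array([[261,124.5],[314.5,117.5]]);b=np.array([[331,246],[277.5,252.5]])
        A=onplane(a,K,W,.0117)[:,:2];B=onplane(b,K,W,.0385)[:,:2];print(A,B,(A.mean(0)+B.mean(0))/2,np.degrees(np.arctan2(*(B.mean(0)-A.mean(0))[::-1])))
P=cloud(d,K,W);print(P[258,250],P[272,350],P[262,300])"
```

```text
((555.060791015625, 329.02716064453125), (116.16049194335938, 48.81682586669922), 9.392407417297363)
[[0.50071129 0.2960538 ]
 [0.4939345  0.3447252 ]] [[0.60908236 0.36318596]
 [0.61664153 0.31283585]] [0.55509242 0.3292002 ] 8.671626120299164
[0.64097661 0.28311927 0.00265404] [0.65463101 0.39191915 0.00550024] [0.6453146  0.33746613 0.00186815]
```

```bash
python3 -c "
from h import *
tg(.567,.331,.0213,-171)"
```

```text
t 20.25 G [0.565  0.3124 0.1787] yaw -179.31 zax [ 0.01  -0.007 -1.   ] S -0.41 | d [-0.0007  0.0197  0.1572] spin -8.31 F [ 0.4  0.  -0.1] gap 1.002
```

Call:
apply_moves(increments=[[[-0.001,0.02,0.03,-8],[0,0,0.04,0],[0,0,0.03,0],[0,0,0,0]]])

```text
t: 20.65
tcp_pos: [0.5682, 0.3334, 0.1392]
tool_rot: [-0.073, 0.997, -0.003, 0.007]
force: [-0.1, -0.5, 0.1]
finger_gap: 1.0
```

```bash
python3 -c "
from h import *
tg(.567,.331,.0213,-171)"
```

```text
t 20.65 G [0.5691 0.333  0.0762] yaw -171.58 zax [ 0.015 -0.005 -1.   ] S -0.7 | d [ 0.0032 -0.0013  0.0549] spin -0.58 F [-0.1 -0.5  0.1] gap 1.0
```

Call:
apply_moves(increments=[[[0.003,-0.001,0.025,-0.5],[0,0,0.02,0],[0,0,0.008,0],[0,0,0,0]]])

```text
t: 21.05
tcp_pos: [0.5689, 0.3319, 0.0879]
tool_rot: [-0.074, 0.997, -0.002, 0.01]
force: [-1.1, -0.6, -0.3]
finger_gap: 1.004
```

```bash
python3 -c "
from h import *
tg(.567,.331,.0213,-171)
snap('wrist','w13')"
```

```text
t 21.05 G [0.5701 0.3317 0.025 ] yaw -171.47 zax [ 0.02  -0.003 -1.   ] S -1.0 | d [ 0.0032 -0.0002  0.0036] spin -0.47 F [-1.1 -0.6 -0.3] gap 1.004
```

View pics/w13.png

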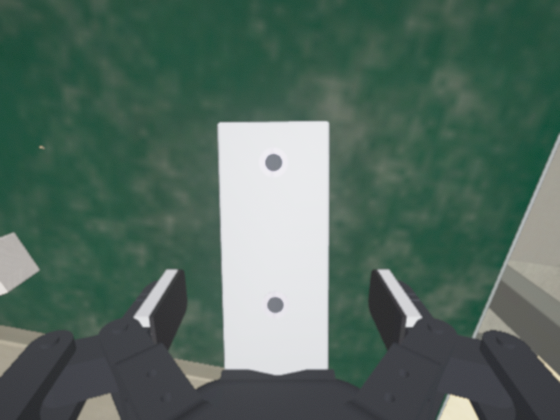

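Call:
apply_moves(increments=[[[0.003,0,0.004,0],[0,0,0,0]]])

```text
t: 21.3
tcp_pos: [0.5677, 0.3321, 0.0872]
tool_rot: [-0.074, 0.997, -0.001, 0.013]
force: [-1.1, 0.9, -0.3]
finger_gap: 0.998
```

Call:
apply_moves(increments=[[[0,0,0,0],[0,0,0,0],[0,0,0,0],[0,0,0,0],[0,0,0,0]]], fingers=0, newtons=40)

```text
t: 21.8
tcp_pos: [0.5688, 0.3326, 0.0898]
tool_rot: [-0.074, 0.997, -0.001, 0.015]
force: [0.8, -0.1, 0.0]
finger_gap: 0.573
```

Call:
apply_moves(increments=[[[0,0,-0.03,0],[0,0,-0.05,0],[0,0,-0.05,0],[0,0,-0.03,0]]])

```text
t: 22.2
tcp_pos: [0.56, 0.3308, 0.2443]
tool_rot: [-0.074, 0.997, -0.004, 0.004]
force: [1.4, -0.4, -2.8]
finger_gap: 0.57
```

```bash
python3 -c "
from h import *
p,d,K,W,s=snap('wrist','w14')
m=manip.camera_model('wrist');P=cloud(d,K,m['mount'])
for v in [125,130,135,150,200,260,350]: print(v,P[v,290].round(4),P[v,240].round(4))
q=P[160:350,240:315].reshape(-1,3);A=np.c_[q[:,:2],np.ones(len(q))];c=np.linalg.lstsq(A,q[:,2],rcond=None)[0];print(c)
tg(.564,-.03,.14,94.3)"
```

```text
125 [0.0723 0.0063 0.0736] [ 0.0722 -0.016   0.0756]
130 [0.0701 0.0064 0.0757] [ 0.0701 -0.016   0.0749]
135 [0.068  0.0063 0.0741] [ 0.0679 -0.0161  0.0751]
150 [0.0615 0.0064 0.0734] [ 0.0615 -0.016   0.0727]
200 [0.0397 0.0065 0.0678] [ 0.0397 -0.0162  0.0678]
260 [0.0116 0.0067 0.0638] [ 0.0122 -0.0166  0.0625]
350 [-0.0318  0.0069  0.0545] [-0.031  -0.0171  0.0535]
[ 0.15246119 -0.00455109  0.06096485]
t 22.25 G [0.5627 0.3314 0.1861] yaw -171.54 zax [ 0.016 -0.005 -1.   ] S -0.74 | d [ 0.0526 -0.3573  0.0478] spin 94.16 F [0.7 0.5 0.8] gap 0.571
```

View pics/w14.png

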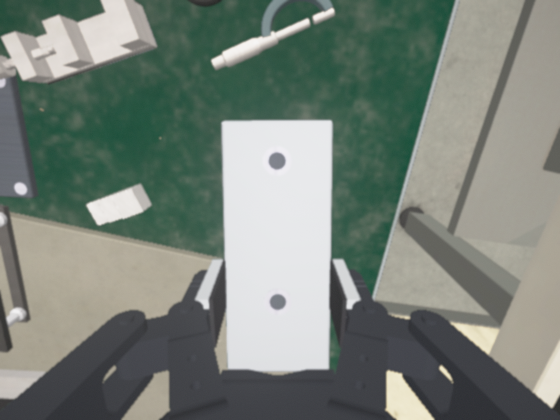

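Call:
apply_moves(increments=[[[0.007,-0.045,0,8.5],[0,-0.045,-0.002,8.5],[-0.007,-0.045,-0.002,8.5],[-0.013,-0.043,-0.002,8.5],[-0.019,-0.041,-0.002,8.5]]])

```text
t: 22.75
tcp_pos: [0.558, 0.1059, 0.2564]
tool_rot: [0.297, 0.955, 0.003, 0.009]
force: [1.4, -0.2, -1.8]
finger_gap: 0.574
```

Call:
apply_moves(increments=[[[-0.025,-0.037,-0.002,8.5],[-0.028,-0.03,-0.002,8.5],[0,0,-0.002,8.5],[0,0,-0.002,8.5],[0,0,-0.002,8.5]]])

```text
t: 23.25
tcp_pos: [0.5538, 0.009, 0.2608]
tool_rot: [0.627, 0.779, 0.003, 0.004]
force: [-0.2, 0.6, -3.8]
finger_gap: 0.573
```

```bash
python3 -c "
from h import *
tg(.5645,-.0324,.14,94.3,.067)"
```

```text
t 23.25 G [0.5544 0.009  0.1938] yaw 102.36 zax [ 0.009 -0.001 -1.   ] S -0.51 | d [-0.0424  0.0005  0.0539] spin 8.06 F [-0.2  0.6 -3.8] gap 0.573
```

Call:
apply_moves(increments=[[[-0.042,0.001,0.02,8],[0,0,0.02,0],[0,0,0.01,0],[0,0,0,0]]])

```text
t: 23.65
tcp_pos: [0.5633, -0.0331, 0.2066]
tool_rot: [0.683, 0.73, 0.002, 0.002]
force: [0.5, -0.1, -2.7]
finger_gap: 0.573
```

```bash
python3 -c "
from h import *
tg(.5645,-.0324,.12,94.3,.067)
snap('wrist','w15')"
```

```text
t 23.65 G [ 0.5637 -0.0331  0.1396] yaw 93.85 zax [ 0.006  0.    -1.   ] S -0.32 | d [0.0006 0.0007 0.0196] spin -0.45 F [ 0.5 -0.1 -2.7] gap 0.573
```

View pics/w15.png

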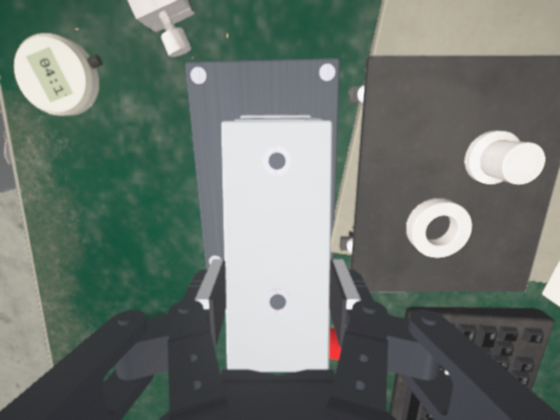

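Call:
apply_moves(increments=[[[0.001,0.001,0.012,0],[0,0,0.006,0],[0,0,0,0]]])

```text
t: 24.0
tcp_pos: [0.5648, -0.0303, 0.1889]
tool_rot: [0.682, 0.731, 0.003, 0.003]
force: [-0.4, -0.2, -2.8]
finger_gap: 0.573
```

```bash
python3 -c "
from h import *
tg(.5645,-.0324,.1,94.3,.067)"
```

```text
t 24.0 G [ 0.5653 -0.0303  0.1219] yaw 94.02 zax [ 0.008  0.    -1.   ] S -0.45 | d [-0.0021 -0.0011  0.0219] spin -0.28 F [-0.4 -0.2 -2.8] gap 0.573
```

Call:
apply_moves(increments=[[[-0.002,-0.001,0.006,0],[0,0,0.005,0]]])

```text
t: 24.2
tcp_pos: [0.5648, -0.0323, 0.1786]
tool_rot: [0.681, 0.732, 0.003, 0.004]
force: [-0.3, -2.0, 3.1]
finger_gap: 0.573
```

```bash
python3 -c "
from h import *
tg(.5645,-.0324,.1,94.3,.067)"
```

```text
t 24.2 G [ 0.5655 -0.0324  0.1116] yaw 94.13 zax [ 0.011 -0.001 -1.   ] S -0.61 | d [ 0.0001 -0.0011  0.0116] spin -0.17 F [-0.3 -2.   3.1] gap 0.573
```

Contact as predicted. Now press to level it.

Call:
apply_moves(increments=[[[0,-0.001,0.005,0],[0,0,0.005,0],[0,0,0.004,0]]])

```text
t: 24.5
tcp_pos: [0.5656, -0.0337, 0.1665]
tool_rot: [0.681, 0.732, 0.004, 0.007]
force: [-7.8, -0.6, 36.1]
finger_gap: 0.572
```

```bash
python3 -c "
from h import *
tg(.5645,-.0324,.1,94.3,.067)"
```

```text
t 24.5 G [ 0.5666 -0.034   0.0995] yaw 94.16 zax [ 0.016 -0.004 -1.   ] S -0.91 | d [ 0.0017 -0.002  -0.0005] spin -0.14 F [-7.8 -0.6 36.1] gap 0.572
```

Seated. Relax, release, back off.

Call:
apply_moves(increments=[[[0,0,0,0],[0,0,0,0]]])

```text
t: 24.7
tcp_pos: [0.5655, -0.0337, 0.1669]
tool_rot: [0.681, 0.732, 0.004, 0.007]
force: [-1.5, -0.6, 0.7]
finger_gap: 0.568
```

Call:
apply_moves(increments=[[[0,0,0,0],[0,0,0,0],[0,0,0,0]]], fingers=0.76)

```text
t: 25.0
tcp_pos: [0.5656, -0.0332, 0.1661]
tool_rot: [0.681, 0.732, 0.005, 0.007]
force: [-0.1, -0.2, -0.1]
finger_gap: 0.76
```

Call:
apply_moves(increments=[[[0,0,-0.02,0],[0,0,-0.04,0],[0,0,-0.04,0],[0,0,-0.03,0]]])

```text
t: 25.4
tcp_pos: [0.5611, -0.032, 0.2936]
tool_rot: [0.681, 0.732, 0.001, -0.0]
force: [0.5, -0.2, -0.3]
finger_gap: 0.759
```

```bash
python3 -c "
from h import *
p,d,K,W,s=snap('wrist','w16');print(s['t'],s['tcp_pos'],s['force'])
for c,st,m,P in comps(p,d,K,W):
    if c[0]>180 and c[0]<380:
        for lo,hi,zz in [(.098,.115,.106),(.06,.08,.07)]:
          mm=m&(P[...,2]>lo)&(P[...,2]<hi)
          if mm.sum()>200:
            q=P[mm];A=np.c_[q[:,:2]-q[:,:2].mean(0),np.ones(len(q))];print('  ',zz,mm.sum(),rect(mm,K,W,zz),np.linalg.lstsq(A,q[:,2],rcond=None)[0])
snap('scene','s16')
a=cv2.imread('pics/s16.png');cv2.imwrite('pics/s16c.png',cv2.resize(a[130:330,130:350],None,fx=3,fy=3,interpolation=cv2.INTER_CUBIC)) "
```

```text
25.4 [ 0.56108469 -0.03195712  0.29356933] [ 0.47869575 -0.23571332 -0.29634236]
   0.106 7945 (array([564.8, -17.2]), 119.1, 49.5, -85.43) [-0.00102621 -0.00057645  0.1064876 ]
```

View pics/w16.png

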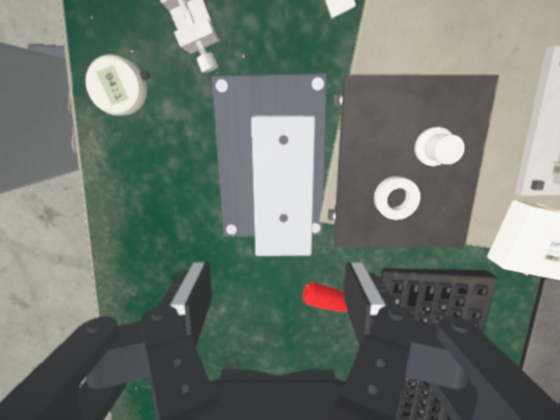

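View pics/s16c.png

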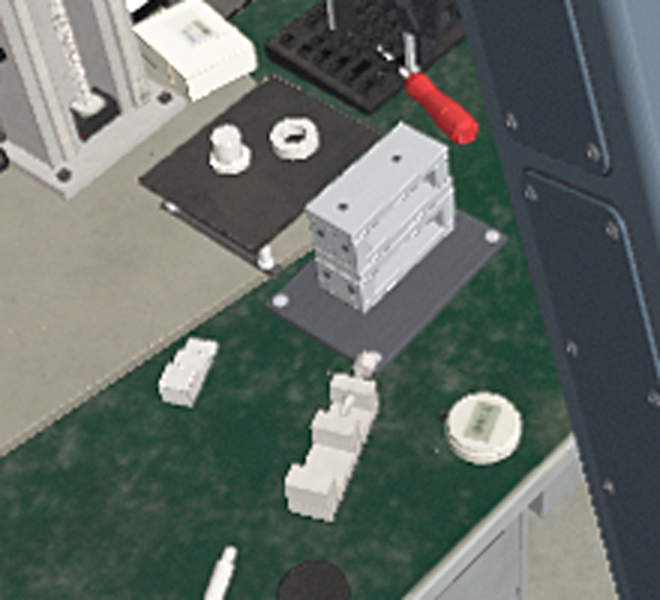

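```bash
python3 -c "
from h import *
s=manip.sense();print(s['t'],np.abs(s['qd']).max());print(manip.sign_off())"
```

```text
25.5 0.06697359901788572
the job is handed in; nothing more can be done
None
```

I built the pile on the pallet and handed the job in at 25.5 s. From the bottom it is: first, the flange-down bracket from the right, the flange-up bracket, then the flange-down bracket from the left. The flanges alternate ends.

These are the measured plan centres and the height of each plate's upper face. Each loose bracket was measured just after its release; the first was measured before any placing.

| Bracket | x (mm) | y (mm) | Long-side angle | Plate's upper face (mm) |
|---|---|---|---|---|
| First | 561 | −18.5 | 94.3° | 22 |
| Flange-down (right) | 562 | −19 | −85.7° | 58.5 |
| Flange-up | 563.5 | −19 | 94.3° | 70.5 |
| Flange-down (left) | 565 | −17 | −85.4° | 106.5 |

- **Alignment:** each centre is within about 3 mm of the one below, and the sides agree to under 0.5°. The placed faces slope less than 0.003 rad.
- **After release:** the gripper had been raised 127 mm clear of the pile. The last scene picture shows the pile square, with the watch, stepped block and lens cap apparently where they were.
- **Not re-measured:** the lower brackets and the bystanders were only looked at in the final pictures.
- **What went wrong along the way:**
  - My first angle for the right bracket was 5° off, because its tail lay on the mouse pad. A closer picture before the grasp corrected it.
  - The tool tilted about 4° while carrying that bracket. Pressing it down on the pile brought the tilt back to under 2° before release.

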